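# Pack two delivery orders at the deli counter

## Robot

A 6-joint arm with a two-finger parallel gripper is mounted at the origin on the work surface. World frame = base frame: x ahead of the robot, y to its left, z up, the work surface at z = 0. Lengths are in m, angles in rad, forces in N, time in s.
With the tool pointing down it reaches from about 0.275 to 1 m from the base axis. Payload 8.4 kg.
Tool frame: the origin (TCP) lies on the centre line of the jaws, within the pads' length; the fingertips stand 19 mm ahead of it and the grasp point (between the pads) is the TCP; z points along the fingers, y is the direction in which the jaws open and shut (so a half turn about z gives the same grasp; the last joint's range is limited). The gripper opens to 85 mm and grips with 20 to 120 N. Pads are 22 mm wide; open, the fingers measure 114 mm over their backs; the gripper's body (76 mm by 85 mm) begins 54 mm behind the grasp point. The pads swing forward as they close: fully open they stand 13 mm farther back than shut.
Start: joints at [1.277, 0.353, 1.633, -0, 1.155, -0.002], TCP at [0.18, 0.599, 0.25] pointing down, gripper open.
Joint ranges: [-2.63, 2.63], [-0.92, 2.1], [0.06, 2.66], [-1.3, 4.44], [0, 2.69], [-3.02, 3.02]. Speed limits (rad/s): [2.22, 2.22, 2.79, 3.14, 3.14, 3.14].

## Interface

Orientations are given as a rotation vector (axis times angle).
In Python, from rig import robot gives the robot as it stands.
- The arm moves only by the shell command python3 -m pendant 'ROWS' [FORCE]. ROWS is JSON, a list of rows, each a list of 7 numbers: the shift along the tool's x, y, z in units of 3 cm (1.0 is 3 cm), then the turn, a rotation vector about the tool's x, y, z in units of 0.12 rad (1.0 is 0.12 rad), then the opening, from 0 (shut) to 1 (fully open). In form: [[tx, ty, tz, rx, ry, rz, grip], ...]. A call has 1 to 8 rows; each row shifts and turns the commanded pose from where the row before left it, along the tool's axes as they then stand; what a row does not reach is not made up. A row lasts 1/12 s, in which the tool goes at most 41.7 mm and 7.16 degrees, less where a joint would pass 70% of its speed; a pose out of reach is approached as far as the arm can. A call with a number of a shift or a turn outside -1 to 1 is refused whole. A call with a gripper value outside its range is refused whole. The fingers move at their own pace and stop on an object; FORCE is the grip in N (left out, the last holds). Time passes only in rows, so rows that do not move let the fingers close. It gives the time, the measured TCP pose, the force and the opening at its end, in the units of the state.
- robot.state(): the state, without advancing time (a new reading comes with each control period).
- robot.grab_frame(name): name is "side" or "top"; returns a dict with "frame" (420x560x3 uint8, red, green, blue), "fx", "fy", "cx", "cy" (pixels), "T" (4x4, takes a point from camera to world coordinates). Camera axes: x right, y up, looking along -z (the intrinsics and any distortion apply to the point x, -y, -z); pixel columns grow to the right and rows downward; lengths in m; the calibration is good to about 2 mm. A picture is of the moment at which its call begins. There is no depth.
- robot.finish_job(): hands the job in, once; it reports no verdict.
The state is a dict: "clock": time; "joint_positions": joint angles; "joint_vel": joint speeds; "tau": joint torques, N m; "eef_pos": TCP position; "eef_rot": TCP orientation; "contact_force": force on the tool from outside, world axes, zero at the start; "moment": the same for the moment, N m; "finger_gap": opening from 0.0 (shut) to 1.0 (fully open).
Only numpy, scipy, OpenCV 4.12 (cv2) and the standard library are available. Lean on these libraries where they do the work, as an engineer would, in place of code of your own. Each camera call takes 0.05 s, during which the arm holds its last target.

## Task

Two delivery orders are waiting: pack the red tray with the green can, the red-lidded dip cup and the brown dessert carton, and the blue tray with the yellow can and the black-lidded dip cup. In each tray the can stands in the round drink well, the cup in the middle pocket and the carton, if there is one, in the pocket at the other end, all upright on the tray floor. Set each thing down without dropping or tipping it, and leave the white can and the shaker where they are.

Things in the scene. Friction and masses are not known exactly. Their poses are not given: they have to be found in the camera images.
- red_tray: red order tray, fixed, 272 (its x) by 98 mm, yaw varies. Origin: centre of underside. Floor 4 thick, walls 4 thick, 22 high. Along its x: round drink well (dark red collar, inner diameter 74, top 26 above counter) centred at x +91; middle (cup) pocket at x +6, 80 by 90 inside; end (carton) pocket at x -85, 94 by 90 inside; all at y 0. A bar grip sticks out 17 at each end.
- blue_tray: blue order tray, fixed, 272 (its x) by 98 mm, yaw varies. Origin: centre of underside. Floor 4 thick, walls 4 thick, 22 high. Along its x: round drink well (dark blue collar, inner diameter 74, top 26 above counter) centred at x +91; middle (cup) pocket at x +6, 80 by 90 inside; end (carton) pocket at x -85, 94 by 90 inside; all at y 0. A bar grip sticks out 17 at each end.
- green_can: small drink can, green on its sides and shoulder with a bare-metal disc on top, diameter 53, height 92, about 170 g, standing on the counter. Origin: centre of its underside; z up. Ordered. Sizes in mm.
- yellow_can: small drink can, yellow on its sides and shoulder with a bare-metal disc on top, diameter 53, height 92, about 170 g, standing on the counter. Origin: centre of its underside; z up. Ordered. Sizes in mm.
- red_cup: lidded dip cup: white paper cup with a red lid and a thin red band round it, standing on the counter. Height 65; lid diameter 62 from 55 to 65 above the underside; the cup below tapers from 59 at the lid to 49 at the foot. About 110 g, rigid. Origin: centre of its underside; z up. Sizes in mm.
- black_cup: lidded dip cup: white paper cup with a black lid and a thin black band round it, standing on the counter. Height 65; lid diameter 62 from 55 to 65 above the underside; the cup below tapers from 59 at the lid to 49 at the foot. About 110 g, rigid. Origin: centre of its underside; z up. Sizes in mm.
- carton: brown kraft dessert carton with a small white paper seal, upright closed box 70 (its x) by 50 (its y) by 85 high, about 130 g, rigid; yaw varies. Origin: centre of its underside; z up. Sizes in mm.
- white_can: small drink can, white on its sides and shoulder with a bare-metal disc on top, diameter 53, height 92, about 170 g, standing on the counter. Origin: centre of its underside; z up. Spare stock: not ordered, leave it. Sizes in mm.
- shaker: steel spice shaker with a dark domed top, diameter 63, height 104, about 250 g. Origin: centre of its underside. Bystander: leave it. Sizes in mm.
Things that resemble listed ones, but are neither listed nor needed, are in the scene too. What is shaped like the yellow_can but purple is not meant. Leave any purple look-alike of the carton alone.

How it is judged:
At the end, for the whole second after the job is handed in: Each ordered thing in its own place of its own tray (from the place's centre along the tray's x/y: cans within 13/13 mm, cups 16/20 mm, carton 24/22 mm), underside under 5 mm above the tray floor, leaning under 0.12 rad, released and at rest (x of green_can in the frame of red_tray between 0.078 and 0.104 m and y of green_can in the frame of red_tray between -0.013 and 0.013 m and z of each of green_can, red_cup, carton in the frame of red_tray below 0.009 m and angle between each of green_can, red_cup, carton, yellow_can, black_cup's own z axis and vertical below 0.12 rad and linear speed of each of green_can, red_cup, carton, yellow_can, black_cup below 0.02 m/s and angular speed of each of green_can, red_cup, carton, yellow_can, black_cup below 0.3 rad/s and x of red_cup in the frame of red_tray between -0.01 and 0.022 m and y of red_cup in the frame of red_tray between -0.02 and 0.02 m and x of carton in the frame of red_tray between -0.109 and -0.061 m and y of carton in the frame of red_tray between -0.022 and 0.022 m and x of yellow_can in the frame of blue_tray between 0.078 and 0.104 m and y of yellow_can in the frame of blue_tray between -0.013 and 0.013 m and z of each of yellow_can, black_cup in the frame of blue_tray below 0.009 m and x of black_cup in the frame of blue_tray between -0.01 and 0.022 m and y of black_cup in the frame of blue_tray between -0.02 and 0.02 m); the robot touches nothing.
It fails at once if a bystander (white can, shaker) is pushed more than 20 mm away or tipped (distance of any of white_can, shaker from where it was at the start of the episode above 0.02 m or angle between any of white_can, shaker's own z axis and vertical above 0.4 rad).
It fails at once if one of the ordered things is dropped (falls more than about 25 mm out of the gripper) or tipped over ((linear speed of green_can above 0.7 m/s and contact force between green_can and the fingers below 0.05 N) or (linear speed of yellow_can above 0.7 m/s and contact force between yellow_can and the fingers below 0.05 N) or (linear speed of red_cup above 0.7 m/s and contact force between red_cup and the fingers below 0.05 N) or (linear speed of black_cup above 0.7 m/s and contact force between black_cup and the fingers below 0.05 N) or (linear speed of carton above 0.7 m/s and contact force between carton and the fingers below 0.05 N) or angle between any of green_can, yellow_can, red_cup, black_cup, carton's own z axis and vertical above 0.8 rad).
It also fails if it takes over 128 s, if anything falls off the work surface, if the arm or the gripper's body presses on something with over 40 N, if the wrist force passes 120 N, or if a joint passes its speed limit or range.

## Working session

There is one attempt and no reset: what is moved stays moved. The work goes in short steps, Python scripts to look and compute and a shell command to move; the robot and the scene stay as the last step left them, time stands still between calls to the robot, and variables do not carry over. Pictures are saved under pics/ and viewed, and the job is handed in when it is done.

```bash
mkdir -p pics; ls; python3 - <<'E'
from rig import robot
import cv2,numpy as np
for n in("top","side"):
    f=robot.grab_frame(n); cv2.imwrite(f"pics/{n}0.png",f["frame"][:,:,::-1]); np.savez(f"pics/{n}0.npz",**f)
    print(n,f["fx"],f["fy"],f["cx"],f["cy"],[k for k in f]); print(np.round(f["T"],4))
print(robot.state())
E
```

```text
pics
top 522.5584710786162 522.5584710786162 274.6440714633914 202.0273902190242 ['frame', 'fx', 'fy', 'cx', 'cy', 'T']
[[-2.7900e-02  9.9200e-01 -1.2340e-01  3.6130e-01]
 [-9.9960e-01 -2.7600e-02  3.9000e-03 -7.1000e-03]
 [ 5.0000e-04  1.2350e-01  9.9230e-01  1.2195e+00]
 [ 0.0000e+00  0.0000e+00  0.0000e+00  1.0000e+00]]
side 505.2767336029078 505.2767336029078 281.1269035320368 216.5383699881692 ['frame', 'fx', 'fy', 'cx', 'cy', 'T']
[[ 0.8934  0.2506 -0.3728  0.0278]
 [-0.4488  0.4638 -0.7638 -0.9673]
 [-0.0185  0.8497  0.5269  0.7156]
 [ 0.      0.      0.      1.    ]]
{'clock': 0.1, 'joint_positions': array([ 1.27659241e+00,  3.53604479e-01,  1.63406546e+00, -3.93722961e-05,
        1.15520802e+00, -2.40556156e-03]), 'joint_vel': array([ 0.00058186, -0.00115254, -0.00114937, -0.00043301,  0.00035293,
       -0.00042161]), 'tau': array([ 1.42669345e-03, -6.06363773e+01, -3.42817032e+01,  1.84540231e-04,
        4.02670907e-03,  3.19374624e-05]), 'eef_pos': array([0.17969225, 0.59818253, 0.24961832]), 'eef_rot': array([-4.56684108e-01, -3.10806540e+00,  2.00505369e-03]), 'contact_force': array([ 0.81589086, -0.16605535, -0.75272269]), 'moment': array([ 0.01135722, -0.00392261, -0.02808188]), 'finger_gap': 0.9968956884476348}
```

View pics/top0.png

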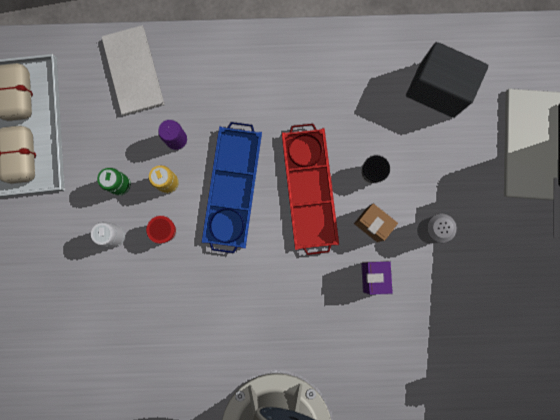

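View pics/side0.png

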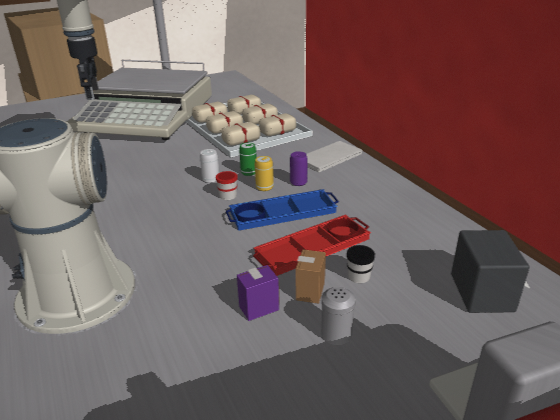

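```bash
cat > h.py <<'E'
import numpy as np,cv2
from rig import robot
def ray(f,u,v):
    d=np.array([(u-f["cx"])/f["fx"],-(v-f["cy"])/f["fy"],-1.0]); T=f["T"]
    return T[:3,3],T[:3,:3]@d
def onz(f,u,v,z):
    o,d=ray(f,u,v); return (o+d*(z-o[2])/d[2])
def proj(f,p):
    T=f["T"]; q=T[:3,:3].T@(np.array(p)-T[:3,3]); return np.array([f["cx"]+f["fx"]*q[0]/-q[2],f["cy"]-f["fy"]*q[1]/-q[2]])
def load(n): return dict(np.load(n))
E
python3 - <<'E'
from h import *
f=load("pics/top0.npz"); im=f["frame"][:,:,::-1].copy()
a=cv2.resize(im[100:260,80:260],None,fx=4,fy=4,interpolation=cv2.INTER_NEAREST);cv2.imwrite("pics/c1.png",a[:600,:])
b=cv2.resize(im[110:300,270:470],None,fx=3,fy=3,interpolation=cv2.INTER_NEAREST);cv2.imwrite("pics/c2.png",b)
hsv=cv2.cvtColor(im,cv2.COLOR_BGR2HSV)
def comps(m,name,z,box=None):
    m=m.astype(np.uint8)
    if box: k=np.zeros_like(m);x0,y0,x1,y1=box;k[y0:y1,x0:x1]=1;m&=k
    cs,_=cv2.findContours(m,cv2.RETR_EXTERNAL,cv2.CHAIN_APPROX_NONE)
    for c in cs:
        if cv2.contourArea(c)<60: continue
        (r)=cv2.minAreaRect(c); print(name,cv2.contourArea(c),np.round(r[0],1),np.round(r[1],1),round(r[2],1),cv2.boundingRect(c),np.round(onz(f,*r[0],z),4))
H,S,V=[hsv[:,:,i].astype(int) for i in range(3)]
red=((H<8)|(H>172))&(S>150)&(V>60)
comps(red,"red",.022); comps((H>100)&(H<125)&(S>150)&(V>50),"blue",.022)
comps((H>45)&(H<80)&(S>120),"green",.092);comps((H>18)&(H<35)&(S>120),"yellow",.092)
comps((H>8)&(H<18)&(S>80)&(V>60),"brown",.085,(340,190,410,250))
comps((V<45),"black",.065,(350,140,400,190))
E
```

```text
red 567.5 [160.1 229.4] [26.9 27.5] 56.3 (146, 216, 30, 27) [0.4542 0.2526 0.022 ]
red 5215.5 [309.7 188.9] [129.4  43.9] 83.1 (282, 124, 57, 131) [ 0.5387 -0.0939  0.022 ]
blue 4879.0 [231.3 187.1] [ 43.7 128.6] 8.1 (202, 123, 60, 130) [0.5478 0.0875 0.022 ]
green 92.0 [122.  185.5] [11.1 21.1] 29.1 (112, 174, 17, 20) [0.5471 0.3206 0.092 ]
green 111.5 [109.5 179. ] [22. 23.] 90.0 (98, 168, 24, 23) [0.5622 0.3479 0.092 ]
yellow 537.0 [163.1 178.4] [30.  22.9] 32.0 (149, 166, 29, 27) [0.5603 0.2309 0.092 ]
brown 539.5 [378.1 221.7] [32.6 22.5] 38.7 (360, 204, 38, 37) [ 0.4529 -0.2357  0.085 ]
black 548.0 [375.5 169. ] [26. 27.] 90.0 (362, 156, 28, 27) [ 0.5732 -0.24    0.065 ]
```

View pics/c1.png

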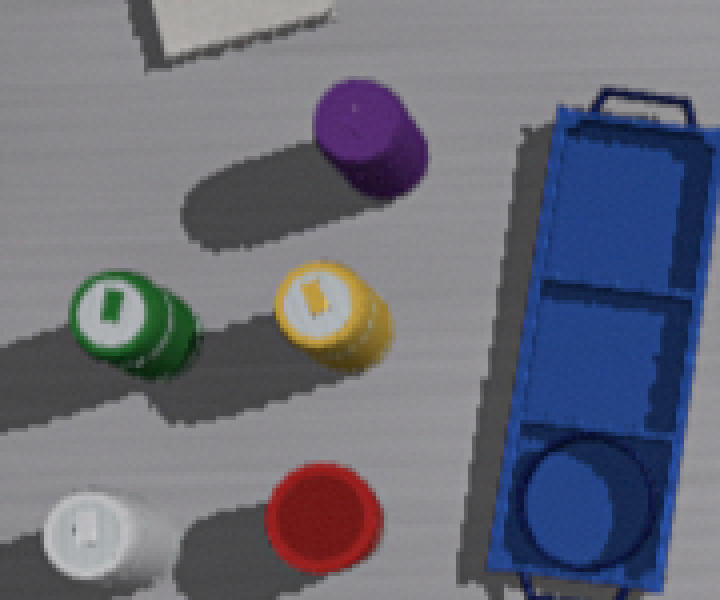

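View pics/c2.png

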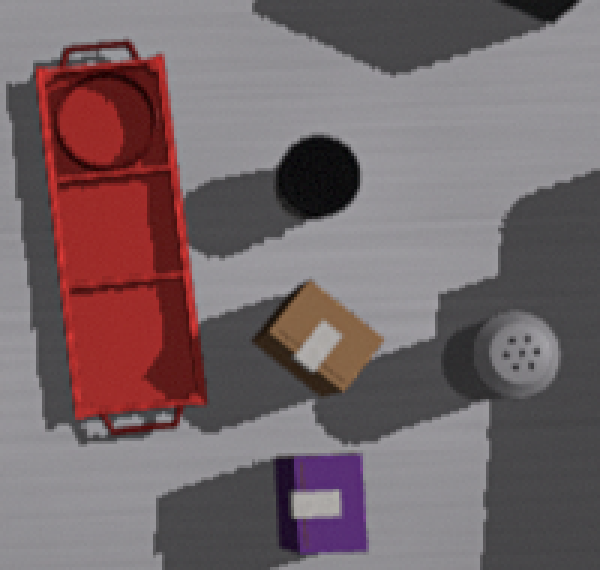

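```bash
python3 - <<'E'
from h import *
f=load("pics/top0.npz"); g=load("pics/side0.npz"); im=f["frame"][:,:,::-1].copy()
hsv=cv2.cvtColor(im,cv2.COLOR_BGR2HSV);H,S,V=[hsv[:,:,i].astype(int) for i in range(3)]
def big(m,box):
    k=np.zeros(m.shape,np.uint8);x0,y0,x1,y1=box;k[y0:y1,x0:x1]=m[y0:y1,x0:x1]
    cs,_=cv2.findContours(k,cv2.RETR_EXTERNAL,cv2.CHAIN_APPROX_NONE); return max(cs,key=cv2.contourArea)
disc=(S<60)&(V>130)
P={}
for n,box in dict(green=(98,165,130,196),yellow=(148,163,180,196)).items():
    m=((S>110)&(V>50)); c=big(m,box)
    # top: min enclosing circle of disc pixels inside hull
    k=np.zeros(m.shape,np.uint8);cv2.drawContours(k,[cv2.convexHull(c)],-1,1,-1)
    d=big(((S<70)&(V>140)&(k>0)),box); (u,v),(a,b),_=cv2.fitEllipse(cv2.convexHull(d)); P[n]=onz(f,u,v,.092); print(n,u,v,a,b,P[n])
for n,m,box in (("redcup",((H<8)|(H>172))&(S>150),(140,210,180,250)),("blackcup",V<40,(355,145,400,190))):
    c=big(m,box); (u,v),r=cv2.minEnclosingCircle(c); print(n,u,v,r); 
    p=onz(f,u,v,.062);P[n]=p; print(p, 'dia mm',2*r/f["fx"]*(1.2195-.062)*1000)
# trays
for n,m,box in (("red",((H<8)|(H>172))&(S>130),(270,100,345,270)),("blue",(H>100)&(H<125)&(S>120),(195,110,270,265))):
    mm=cv2.morphologyEx(m.astype(np.uint8),cv2.MORPH_CLOSE,np.ones((7,7))); mm=cv2.morphologyEx(mm,cv2.MORPH_OPEN,np.ones((15,15)))
    c=big(mm,box); pts=np.array([onz(f,u,v,.022)[:2] for u,v in c[:,0]],np.float32)
    (x,y),(a,b),t=cv2.minAreaRect(pts); print(n,"tray",x,y,a,b,t)
    dirr=np.deg2rad(t if a>b else t+90); ax=np.array([np.cos(dirr),np.sin(dirr)])
    if (ax[0]<0)==(n=="red"): ax=-ax
    q=np.array([x,y])
    for k,o in (("well",.091),("cup",.006),("carton",-.085)):
        w=q+ax*o; print("  ",k,np.round(w,4),np.round(proj(f,[*w,.004]),1)); cv2.circle(im,tuple(int(round(i)) for i in proj(f,[*w,.026 if k=="well" else .004])),1,(0,255,255),-1)
    print("  yaw",np.degrees(np.arctan2(ax[1],ax[0])))
# carton top
m=(H>8)&(H<20)&(S>60)&(V>85)|((S<60)&(V>150))
c=big(cv2.morphologyEx(m.astype(np.uint8),cv2.MORPH_CLOSE,np.ones((5,5))),(350,195,405,250))
pts=np.array([onz(f,u,v,.085)[:2] for u,v in c[:,0]],np.float32); print("carton",cv2.minAreaRect(pts)); P["carton"]=np.array([*cv2.minAreaRect(pts)[0],.085])
s=g["frame"][:,:,::-1].copy()
for n,p in P.items():
    print(n,"side px",np.round(proj(g,p)),"top",np.round(proj(f,p)))
    for I,c in((im,f),(s,g)): cv2.circle(I,tuple(int(round(i)) for i in proj(c,p)),1,(255,0,255),-1)
cv2.imwrite("pics/top_m.png",cv2.resize(im[100:270,85:405],None,fx=2.5,fy=2.5,interpolation=0)); cv2.imwrite("pics/side_m.png",cv2.resize(s[130:330,180:440],None,fx=3,fy=3,interpolation=0))
E
```

```text
green 107.27787780761719 177.87933349609375 16.208324432373047 16.731197357177734 [0.56483193 0.35277084 0.092     ]
yellow 158.9839324951172 175.62228393554688 16.376333236694336 16.64238739013672 [0.56669748 0.23976346 0.092     ]
redcup 160.5 229.5 14.508718490600586
[0.45087045 0.24303965 0.062     ] dia mm 64.27545464225622
blackcup 375.1451721191406 169.1774139404297 14.214607238769531
[ 0.57336194 -0.23979888  0.062     ] dia mm 62.97250466503451
red tray 0.5415796041488647 -0.09394394606351852 0.3023434281349182 0.1020372062921524 4.740829944610596
   well [ 0.6323 -0.0864] [304.6 151.1]
   cup [ 0.5476 -0.0934] [308.9 186.3]
   carton [ 0.4569 -0.101 ] [313.5 224.6]
  yaw 4.740829944610596
blue tray 0.5501184463500977 0.086742103099823 0.10127495974302292 0.30228832364082336 80.64302825927734
   well [0.4603 0.1015] [226.6 225.5]
   cup [0.5442 0.0877] [231.9 189.8]
   carton [0.634  0.0729] [237.5 152.2]
  yaw 170.64302825927734
carton ((0.4623924195766449, -0.23459100723266602), (0.11899308115243912, 0.09849729388952255), 88.40682220458984)
green side px [248. 145.] top [107. 178.]
yellow side px [264. 159.] top [159. 176.]
redcup side px [227. 177.] top [161. 229.]
blackcup side px [360. 254.] top [375. 169.]
carton side px [315. 258.] top [377. 217.]
```

View pics/top_m.png

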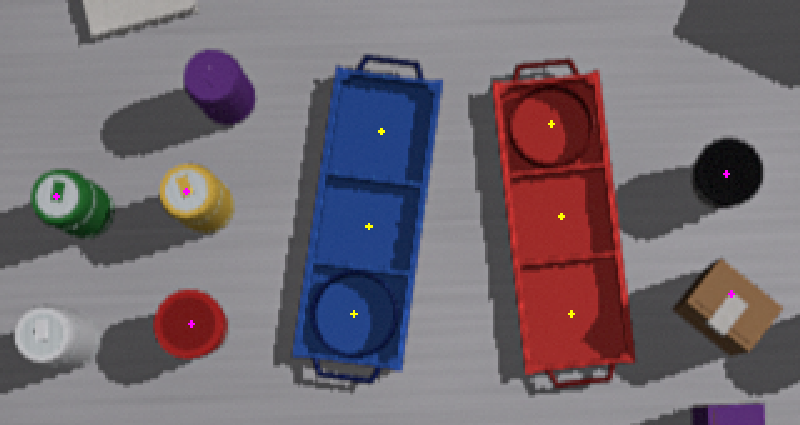

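View pics/side_m.png

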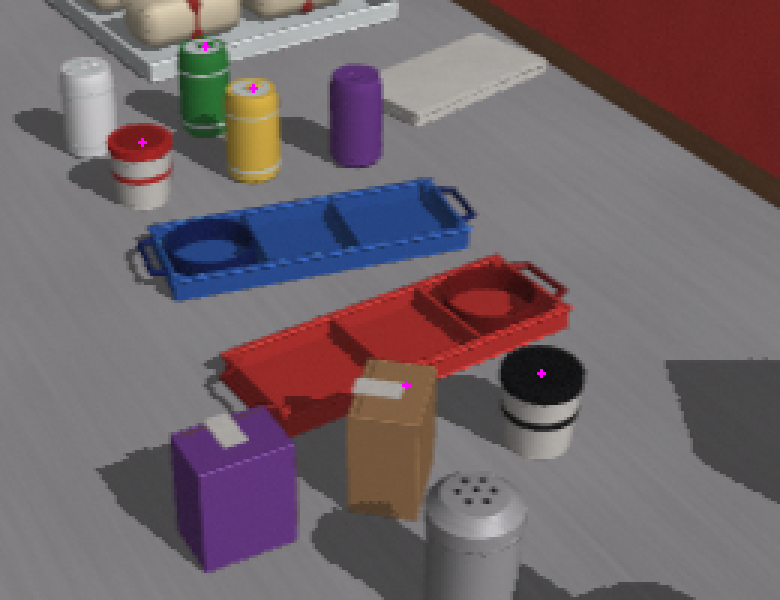

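```bash
python3 - <<'E'
from h import *
f=load("pics/top0.npz"); im=f["frame"][:,:,::-1].copy()
cv2.imwrite("pics/c3.png",cv2.resize(im[196:250,346:406],None,fx=10,fy=10,interpolation=0))
E
```

```text
(no output)
```

View pics/c3.png

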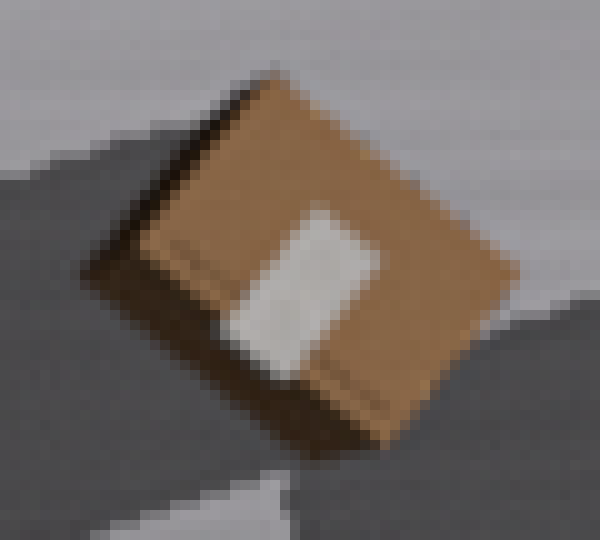

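```bash
python3 - <<'E'
from h import *
f=load("pics/top0.npz"); 
c=np.array([(275,75),(520,272),(388,448),(138,243)])/10+[345.5,195.5]
p=np.array([onz(f,u,v,.085)[:2] for u,v in c]);print(p.round(4));q=np.roll(p,-1,0)-p
print(np.linalg.norm(q,axis=1),np.degrees(np.arctan2(q[:,1],q[:,0])),p.mean(0))
s=robot.state(); print(s["eef_pos"],s["clock"])
E
```

```text
[[ 0.4942 -0.2266]
 [ 0.4496 -0.2777]
 [ 0.4121 -0.2469]
 [ 0.4582 -0.1949]]
[0.06787738 0.04846357 0.06951451 0.04799066] [-131.13671375  140.55554574   48.49055976  -41.38083224] [ 0.45352521 -0.2365388 ]
[0.17969225 0.59818253 0.24961832] 0.1
```

```bash
python3 -m pendant '[[0,0,0,0,0,-0.81,1],[0,0,0,0,0,-0.81,1],[0,0,0,0,0,-0.81,1],[-0.6,-0.5,0,0,0,0,1],[-0.9,-0.83,0,0,0,0,1],[-0.9,-0.83,0,0,0,0,1],[-0.9,-0.83,0,0,0,0,1],[-0.9,-0.83,0,0,0,0,1]]' 40; python3 -m pendant '[[-0.9,-0.83,0,0,0,0,1],[-0.9,-0.83,0,0,0,0,1],[-0.9,-0.83,0,0,0,0,1],[-0.9,-0.83,0,0,0,0,1],[-0.9,-0.83,0,0,0,0,1],[-0.9,-0.83,0,0,0,0,1],[-0.9,-0.83,0,0,0,0,1],[0,0,0,0,0,0,1]]'
```

```text
clock: 0.77
eef_pos: [0.3065, 0.4826, 0.25]
eef_rot: [0.001, -3.141, 0.001]
contact_force: [0.2, 0.2, 0.4]
finger_gap: 1.003
clock: 1.43
eef_pos: [0.4986, 0.3056, 0.2501]
eef_rot: [0.005, 3.14, -0.002]
contact_force: [-0.8, 0.4, -0.6]
finger_gap: 1.0
```

```bash
python3 -m pendant '[[-0.8,-0.75,0,0,0,0,1],[-0.8,-0.75,0,0,0,0,1],[-0.67,-0.69,0,0,0,0,1],[0,0,0.9,0,0,0,1],[0,0,0.9,0,0,0,1],[0,0,0.9,0,0,0,1],[0,0,0.8,0,0,0,1],[0,0,0,0,0,0,1]]'; python3 - <<'E'
from h import *
f=robot.grab_frame("side");cv2.imwrite("pics/s1.png",cv2.resize(f["frame"][60:240,160:360,::-1],None,fx=3,fy=3))
f=robot.grab_frame("top");cv2.imwrite("pics/t1.png",cv2.resize(f["frame"][90:270,80:300,::-1],None,fx=3,fy=3))
E
```

```text
clock: 2.1
eef_pos: [0.5597, 0.2426, 0.1403]
eef_rot: [-0.001, -3.134, 0.005]
contact_force: [-1.7, -1.2, -0.2]
finger_gap: 0.999
```

View pics/s1.png

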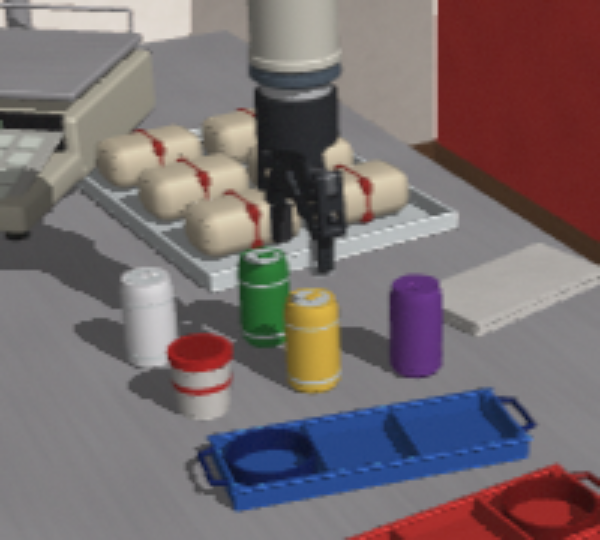

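View pics/t1.png

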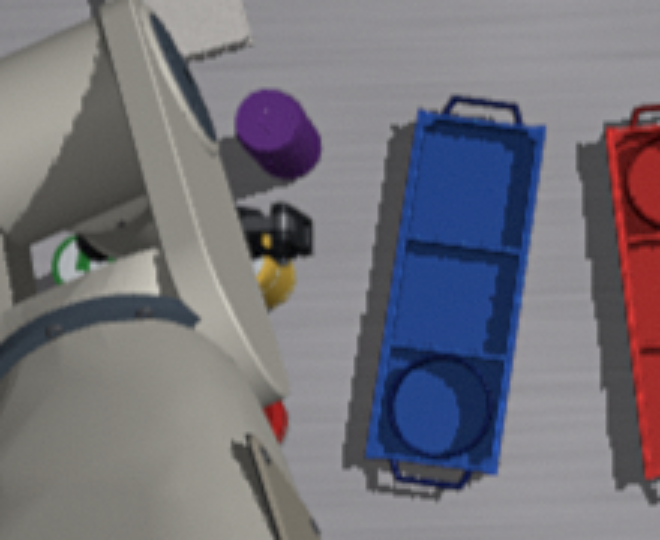

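```bash
cat > st.py <<'E'
from rig import robot
import sys,numpy as np
from scipy.spatial.transform import Rotation as R
s=robot.state(); p=s["eef_pos"]; r=R.from_rotvec(s["eef_rot"]); print("t",round(s["clock"],2),"p",p.round(4),"F",s["contact_force"].round(1),"gap",round(s["finger_gap"],3),"q",s["joint_positions"].round(2))
M=r.as_matrix(); print("tool x yaw",np.degrees(np.arctan2(M[1,0],M[0,0])).round(1),"tilt",M[:,2].round(3))
if len(sys.argv)>3:
    t=np.array([float(a) for a in sys.argv[1:4]]); print("units to go",(r.inv().apply(t-p)/.03).round(2))
E
python3 st.py .5665 .2395 .065
```

```text
t 2.2 p [0.5622 0.2438 0.1448] F [-0.2  0.3  0.5] gap 0.999 q [ 0.41  0.45  1.75  0.    0.95 -1.16]
tool x yaw 180.0 tilt [-0.002 -0.001 -1.   ]
units to go [-0.15 -0.14  2.66]
```

```bash
python3 -m pendant '[[-0.15,-0.14,0,0,0,0,1],[0,0,0.6,0,0,0,1],[0,0,0.6,0,0,0,1],[0,0,0.6,0,0,0,1],[0,0,0.5,0,0,0,1],[0,0,0.36,0,0,0,1],[0,0,0,0,0,0,1],[0,0,0,0,0,0,1]]'; python3 st.py .5665 .2395 .065;  python3 - <<'E'
from h import *
f=robot.grab_frame("side");cv2.imwrite("pics/s2.png",cv2.resize(f["frame"][60:240,160:360,::-1],None,fx=3,fy=3))
E
```

```text
clock: 2.87
eef_pos: [0.568, 0.2398, 0.0663]
eef_rot: [0.0, 3.141, 0.0]
contact_force: [-0.5, 0.6, -0.1]
finger_gap: 0.999
t 2.87 p [0.568  0.2398 0.0663] F [-0.5  0.6 -0.1] gap 0.999 q [ 0.4   0.56  1.78 -0.    0.8  -1.17]
tool x yaw 180.0 tilt [ 0.001  0.    -1.   ]
units to go [ 0.05 -0.01  0.04]
```

View pics/s2.png

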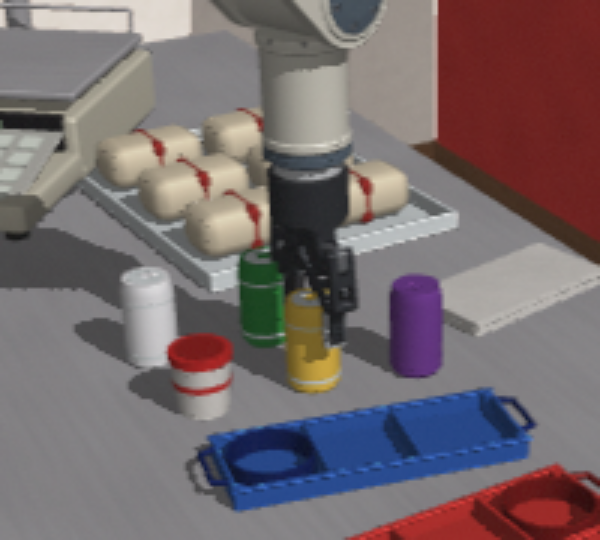

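```bash
python3 -m pendant '[[0.03,0,0,0,0,0,0.5],[0,0,0,0,0,0,0.3],[0,0,0,0,0,0,0.3],[0,0,0,0,0,0,0.3],[0,0,0,0,0,0,0.3],[0,0,0,0,0,0,0.3],[0,0,0,0,0,0,0.3],[0,0,0,0,0,0,0.3]]' 40; python3 -m pendant '[[0,0,-0.2,0,0,0,0.3],[0,0,-0.5,0,0,0,0.3],[0,0,-0.7,0,0,0,0.3],[0,0,-0.7,0,0,0,0.3],[0,0,-0.7,0,0,0,0.3],[0,0,-0.7,0,0,0,0.3],[0,0,0,0,0,0,0.3]]'; python3 st.py .46 .1015 .17;  python3 - <<'E'
from h import *
f=robot.grab_frame("side");cv2.imwrite("pics/s3.png",cv2.resize(f["frame"][60:240,160:360,::-1],None,fx=3,fy=3))
E
```

```text
clock: 3.58
eef_pos: [0.567, 0.2399, 0.0667]
eef_rot: [0.0, 3.14, 0.001]
contact_force: [-1.7, -0.7, 7.2]
finger_gap: 0.61
clock: 4.17
eef_pos: [0.5686, 0.2406, 0.1751]
eef_rot: [0.0, 3.136, 0.004]
contact_force: [0.1, 1.0, -1.1]
finger_gap: 0.61
t 4.17 p [0.5686 0.2406 0.1751] F [ 0.1  1.  -1.1] gap 0.61 q [ 0.4   0.42  1.72  0.    1.   -1.17]
tool x yaw 180.0 tilt [ 0.006  0.003 -1.   ]
units to go [ 3.62 -4.64  0.14]
```

View pics/s3.png

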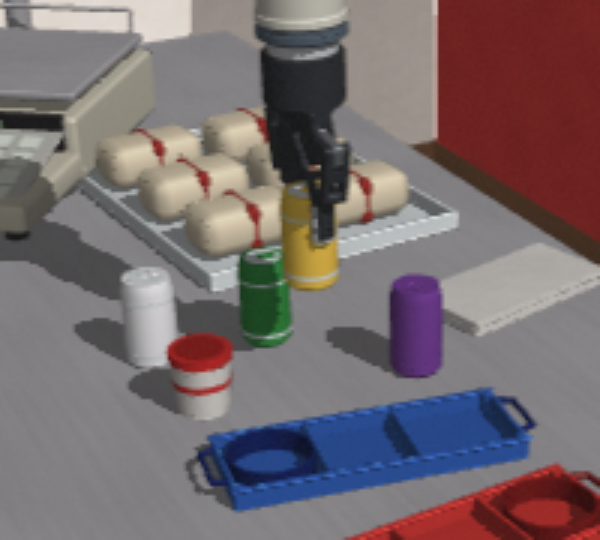

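```bash
python3 -m pendant '[[0.3,-0.4,0,0,0,0,0.3],[0.6,-0.77,0,0,0,0,0.3],[0.7,-0.9,0,0,0,0,0.3],[0.7,-0.9,0,0,0,0,0.3],[0.6,-0.77,0,0,0,0,0.3],[0.4,-0.52,0,0,0,0,0.3],[0.2,-0.3,0,0,0,0,0.3],[0,0,0,0,0,0,0.3]]';python3 -m pendant '[[0,0,0,0,0,0,0.3]]'; python3 st.py .46 .1015 .073
```

```text
clock: 4.88
eef_pos: [0.4596, 0.1015, 0.1697]
eef_rot: [-0.002, -3.139, 0.001]
contact_force: [0.7, -0.0, -1.2]
finger_gap: 0.61
clock: 4.97
eef_pos: [0.4618, 0.103, 0.1703]
eef_rot: [0.002, 3.141, 0.0]
contact_force: [0.5, 0.4, -0.8]
finger_gap: 0.611
t 4.97 p [0.4618 0.103  0.1703] F [ 0.5  0.4 -0.8] gap 0.611 q [ 0.22  0.22  2.03  0.    0.9  -1.35]
tool x yaw 179.9 tilt [ 0.  0. -1.]
units to go [ 0.06 -0.05  3.24]
```

```bash
python3 -m pendant '[[0.06,-0.05,0.4,0,0,0,0.3],[0,0,0.6,0,0,0,0.3],[0,0,0.6,0,0,0,0.3],[0,0,0.6,0,0,0,0.3],[0,0,0.5,0,0,0,0.3],[0,0,0.3,0,0,0,0.3],[0,0,0,0,0,0,0.3],[0,0,0,0,0,0,0.3]]'; python3 st.py .46 .1015 .071;  python3 - <<'E'
from h import *
f=robot.grab_frame("side");cv2.imwrite("pics/s4.png",cv2.resize(f["frame"][120:280,180:400,::-1],None,fx=3,fy=3))
E
```

```text
clock: 5.63
eef_pos: [0.46, 0.102, 0.0802]
eef_rot: [0.0, -3.141, 0.0]
contact_force: [0.4, -0.4, -1.3]
finger_gap: 0.608
t 5.63 p [0.46   0.102  0.0802] F [ 0.4 -0.4 -1.3] gap 0.608 q [ 0.21  0.37  2.09  0.    0.68 -1.36]
tool x yaw -180.0 tilt [-0.001 -0.    -1.   ]
units to go [-0.   -0.02  0.31]
```

View pics/s4.png

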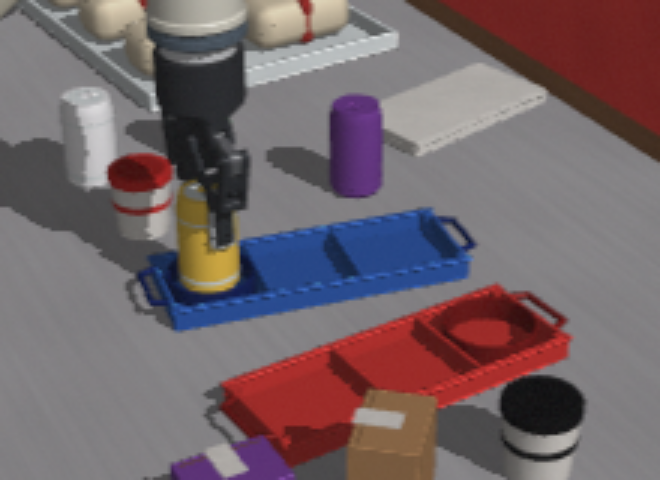

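The yellow can is inside the blue collar (around 208,285 in the crop), about 9 mm above the floor. I'll lower the last bit slowly.

```bash
python3 -m pendant '[[0,0,0.15,0,0,0,0.3],[0,0,0.1,0,0,0,0.3],[0,0,0.05,0,0,0,0.3],[0,0,0,0,0,0,0.3],[0,0,0,0,0,0,0.3]]'; python3 st.py .46 .1015 .0705
```

```text
clock: 6.1
eef_pos: [0.4596, 0.1014, 0.0716]
eef_rot: [0.0, 3.142, -0.0]
contact_force: [-0.1, -0.3, -1.9]
finger_gap: 0.607
t 6.1 p [0.4596 0.1014 0.0716] F [-0.1 -0.3 -1.9] gap 0.607 q [ 0.21  0.38  2.1  -0.    0.66 -1.36]
tool x yaw 180.0 tilt [ 0. -0. -1.]
units to go [-0.01  0.    0.04]
```

```bash
python3 -m pendant '[[0,0,0.04,0,0,0,0.3],[0,0,0,0,0,0,0.3],[0,0,0,0,0,0,0.7],[0,0,0,0,0,0,1],[0,0,0,0,0,0,1],[0,0,0,0,0,0,1],[0,0,0,0,0,0,1]]'; python3 -m pendant '[[0,0,-0.3,0,0,0,1],[0,0,-0.7,0,0,0,1],[0,0,-0.8,0,0,0,1],[0,0,-0.8,0,0,0,1],[0,0,-0.8,0,0,0,1],[0,0,-0.4,0,0,0,1],[0,0,0,0,0,0,1]]';python3 st.py .451 .243 .17;  python3 - <<'E'
from h import *
f=robot.grab_frame("side");cv2.imwrite("pics/s5.png",cv2.resize(f["frame"][120:280,180:400,::-1],None,fx=3,fy=3))
E
```

```text
clock: 6.68
eef_pos: [0.4596, 0.1014, 0.0703]
eef_rot: [0.0, 3.142, 0.0]
contact_force: [-0.1, 0.4, -0.8]
finger_gap: 0.999
clock: 7.27
eef_pos: [0.4613, 0.1018, 0.1876]
eef_rot: [0.0, 3.136, 0.002]
contact_force: [0.0, 0.7, -0.1]
finger_gap: 1.0
t 7.27 p [0.4613 0.1018 0.1876] F [ 0.   0.7 -0.1] gap 1.0 q [ 0.21  0.19  2.02 -0.    0.93 -1.36]
tool x yaw 180.0 tilt [ 0.005  0.001 -1.   ]
units to go [0.35 4.71 0.59]
```

View pics/s5.png

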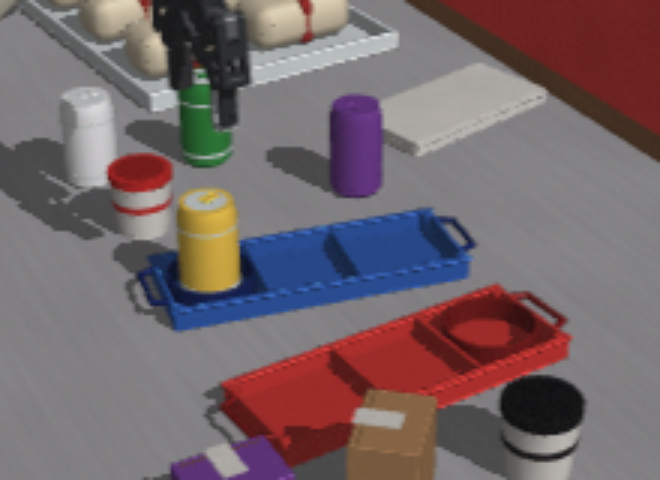

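```bash
python3 -m pendant '[[0.05,0.6,0,0,0,0,1],[0.05,0.9,0,0,0,0,1],[0.05,0.9,0,0,0,0,1],[0.05,0.9,0.2,0,0,0,1],[0.05,0.8,0.3,0,0,0,1],[0.05,0.6,0.4,0,0,0,1],[0,0,0.5,0,0,0,1],[0,0,0.3,0,0,0,1]]';python3 -m pendant '[[0,0,0,0,0,0,1]]'; python3 st.py .451 .243 .058
```

```text
clock: 7.98
eef_pos: [0.4492, 0.2428, 0.131]
eef_rot: [0.003, -3.139, 0.002]
contact_force: [-0.4, -0.3, -0.3]
finger_gap: 0.999
clock: 8.07
eef_pos: [0.4487, 0.2415, 0.1306]
eef_rot: [0.001, -3.137, 0.004]
contact_force: [-0.6, -0.2, -0.6]
finger_gap: 0.998
t 8.07 p [0.4487 0.2415 0.1306] F [-0.6 -0.2 -0.6] gap 0.998 q [ 0.49  0.33  1.98 -0.    0.84 -1.08]
tool x yaw -180.0 tilt [-0.004 -0.002 -1.   ]
units to go [-0.09  0.06  2.42]
```

```bash
python3 -m pendant '[[-0.09,0.06,0.2,0,0,0,1],[0,0,0.5,0,0,0,1],[0,0,0.6,0,0,0,1],[0,0,0.5,0,0,0,1],[0,0,0.4,0,0,0,1],[0,0,0.22,0,0,0,1],[0,0,0,0,0,0,1],[0,0,0,0,0,0,1]]'; python3 st.py .451 .243 .058;  python3 - <<'E'
from h import *
f=robot.grab_frame("side");cv2.imwrite("pics/s6.png",cv2.resize(f["frame"][120:280,180:400,::-1],None,fx=3,fy=3))
E
```

```text
clock: 8.73
eef_pos: [0.4537, 0.244, 0.0609]
eef_rot: [0.001, 3.142, -0.0]
contact_force: [0.2, 1.0, -0.6]
finger_gap: 1.002
t 8.73 p [0.4537 0.244  0.0609] F [ 0.2  1.  -0.6] gap 1.002 q [ 0.49  0.45  2.01 -0.    0.68 -1.08]
tool x yaw 180.0 tilt [ 0. -0. -1.]
units to go [ 0.09 -0.03  0.1 ]
```

View pics/s6.png

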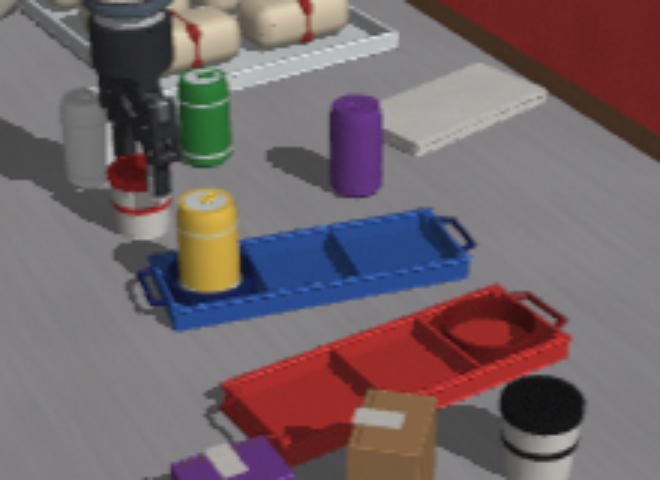

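```bash
python3 -m pendant '[[0.09,-0.03,0.08,0,0,0,1],[0,0,0,0,0,0,0.4],[0,0,0,0,0,0,0.4],[0,0,0,0,0,0,0.4],[0,0,0,0,0,0,0.4],[0,0,0,0,0,0,0.4],[0,0,0,0,0,0,0.4],[0,0,0,0,0,0,0.4]]' 40; python3 st.py; python3 -m pendant '[[0,0,-0.2,0,0,0,0.4],[0,0,-0.5,0,0,0,0.4],[0,0,-0.8,0,0,0,0.4],[0,0,-0.8,0,0,0,0.4],[0,0,-0.8,0,0,0,0.4],[0,0,-0.8,0,0,0,0.4],[0,0,-0.4,0,0,0,0.4],[0,0,0,0,0,0,0.4]]'; python3 st.py .5476 -.0934 .17;  python3 - <<'E'
from h import *
f=robot.grab_frame("side");cv2.imwrite("pics/s7.png",cv2.resize(f["frame"][80:280,180:400,::-1],None,fx=3,fy=3))
E
```

```text
clock: 9.45
eef_pos: [0.4509, 0.2435, 0.059]
eef_rot: [0.0, 3.141, 0.0]
contact_force: [-0.7, -0.4, 7.3]
finger_gap: 0.697
t 9.45 p [0.4509 0.2435 0.059 ] F [-0.7 -0.4  7.3] gap 0.697 q [ 0.49  0.45  2.01 -0.    0.68 -1.08]
tool x yaw 180.0 tilt [ 0.001  0.    -1.   ]
clock: 10.12
eef_pos: [0.4521, 0.2441, 0.1905]
eef_rot: [0.0, 3.137, 0.004]
contact_force: [0.6, 0.4, -1.7]
finger_gap: 0.696
t 10.12 p [0.4521 0.2441 0.1905] F [ 0.6  0.4 -1.7] gap 0.696 q [ 0.49  0.25  1.93  0.    0.96 -1.08]
tool x yaw 180.0 tilt [ 0.005  0.003 -1.   ]
units to go [ -3.18 -11.25   0.67]
```

View pics/s7.png

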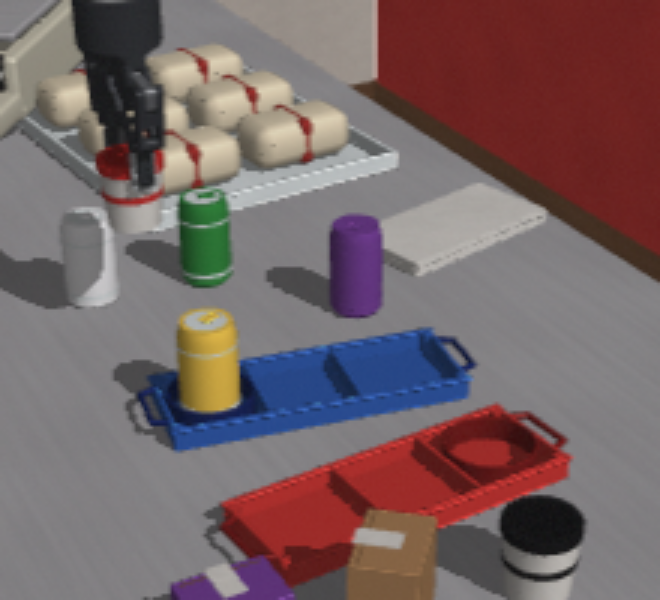

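```bash
python3 -m pendant '[[-0.1,-0.4,0,0,0,0,0.4],[-0.2,-0.7,0,0,0,0,0.4],[-0.27,-0.95,0,0,0,0,0.4],[-0.27,-0.95,0,0,0,0,0.4],[-0.27,-0.95,0,0,0,0,0.4],[-0.27,-0.95,0,0,0,0,0.4],[-0.27,-0.95,0,0,0,0,0.4],[-0.27,-0.95,0,0,0,0,0.4]]';python3 -m pendant '[[-0.27,-0.95,0,0,0,0,0.4],[-0.27,-0.95,0,0,0,0,0.4],[-0.2,-0.8,0,0,0,0,0.4],[-0.2,-0.6,0,0,0,0,0.4],[-0.15,-0.5,0.2,0,0,0,0.4],[-0.1,-0.3,0.3,0,0,0,0.4],[0,0,0,0,0,0,0.4],[0,0,0,0,0,0,0.4]]'; python3 st.py .5476 -.0934 .08
```

```text
clock: 10.83
eef_pos: [0.5073, 0.0372, 0.1857]
eef_rot: [-0.0, -3.139, 0.001]
contact_force: [0.5, 0.3, -2.5]
finger_gap: 0.696
clock: 11.5
eef_pos: [0.5425, -0.0837, 0.1706]
eef_rot: [-0.002, -3.138, -0.001]
contact_force: [-0.4, 0.1, -0.7]
finger_gap: 0.699
t 11.5 p [ 0.5425 -0.0837  0.1706] F [-0.4  0.1 -0.7] gap 0.699 q [-0.16  0.33  1.87  0.    0.95 -1.73]
tool x yaw 179.9 tilt [-0.003  0.001 -1.   ]
units to go [-0.18 -0.32  3.02]
```

```bash
python3 -m pendant '[[-0.18,-0.32,0.2,0,0,0,0.4],[0,0,0.6,0,0,0,0.4],[0,0,0.7,0,0,0,0.4],[0,0,0.7,0,0,0,0.4],[0,0,0.6,0,0,0,0.4],[0,0,0.4,0,0,0,0.4],[0,0,0,0,0,0,0.4],[0,0,0,0,0,0,0.4]]'; python3 st.py .5476 -.0934 .063;  python3 - <<'E'
from h import *
f=robot.grab_frame("side");cv2.imwrite("pics/s8.png",cv2.resize(f["frame"][130:310,220:420,::-1],None,fx=3,fy=3))
E
```

```text
clock: 12.17
eef_pos: [0.5492, -0.093, 0.076]
eef_rot: [0.001, -3.141, -0.0]
contact_force: [1.6, 0.4, -0.4]
finger_gap: 0.697
t 12.17 p [ 0.5492 -0.093   0.076 ] F [ 1.6  0.4 -0.4] gap 0.697 q [-0.17  0.48  1.91  0.    0.76 -1.74]
tool x yaw -180.0 tilt [-0.001  0.    -1.   ]
units to go [ 0.05 -0.01  0.43]
```

View pics/s8.png

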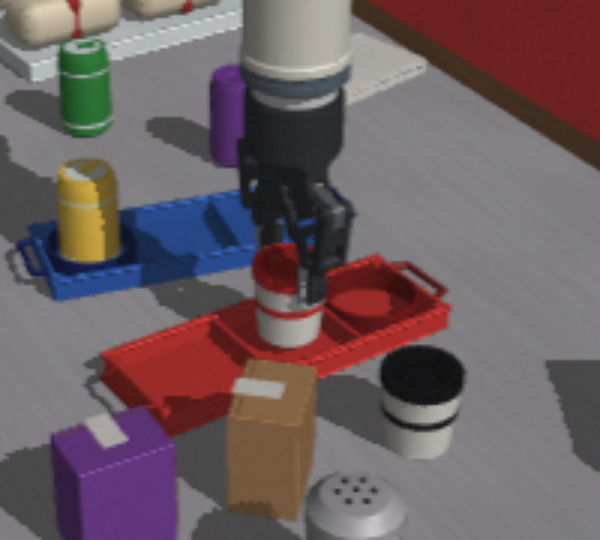

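The red cup hangs over the middle red pocket (290,320 in the crop), upright. I'll lower the last 13 mm gently.

```bash
python3 -m pendant '[[0.05,0,0.2,0,0,0,0.4],[0,0,0.12,0,0,0,0.4],[0,0,0.06,0,0,0,0.4],[0,0,0,0,0,0,0.4],[0,0,0,0,0,0,0.4]]'; python3 st.py .5476 -.0934 .063
```

```text
clock: 12.63
eef_pos: [0.5478, -0.0933, 0.065]
eef_rot: [0.0, 3.141, -0.0]
contact_force: [0.0, 0.3, -1.2]
finger_gap: 0.698
t 12.63 p [ 0.5478 -0.0933  0.065 ] F [ 0.   0.3 -1.2] gap 0.698 q [-0.17  0.49  1.92 -0.    0.73 -1.74]
tool x yaw 180.0 tilt [ 0. -0. -1.]
units to go [ 0.01 -0.    0.07]
```

```bash
python3 -m pendant '[[0,0,0.07,0,0,0,0.4],[0,0,0,0,0,0,0.4],[0,0,0,0,0,0,0.8],[0,0,0,0,0,0,1],[0,0,0,0,0,0,1],[0,0,0,0,0,0,1],[0,0,0,0,0,0,1]]'; python3 -m pendant '[[0,0,-0.3,0,0,0,1],[0,0,-0.7,0,0,0,1],[0,0,-0.8,0,0,0,1],[0,0,-0.6,0,0,0,1],[0,0,-0.3,0,0,0,1],[0,0,0,0,0,0,1]]';python3 st.py .5732 -.2398 .14;  python3 - <<'E'
from h import *
f=robot.grab_frame("side");cv2.imwrite("pics/s9.png",cv2.resize(f["frame"][130:310,220:420,::-1],None,fx=3,fy=3))
E
```

```text
clock: 13.22
eef_pos: [0.5478, -0.0933, 0.0628]
eef_rot: [-0.0, -3.142, 0.0]
contact_force: [0.1, -0.3, -0.0]
finger_gap: 0.995
clock: 13.72
eef_pos: [0.5491, -0.0935, 0.1462]
eef_rot: [0.0, 3.138, -0.001]
contact_force: [0.3, 0.9, 0.7]
finger_gap: 1.001
t 13.72 p [ 0.5491 -0.0935  0.1462] F [0.3 0.9 0.7] gap 1.001 q [-0.17  0.37  1.87  0.    0.89 -1.74]
tool x yaw 180.0 tilt [ 0.004 -0.001 -1.   ]
units to go [-0.8  -4.87  0.21]
```

View pics/s9.png

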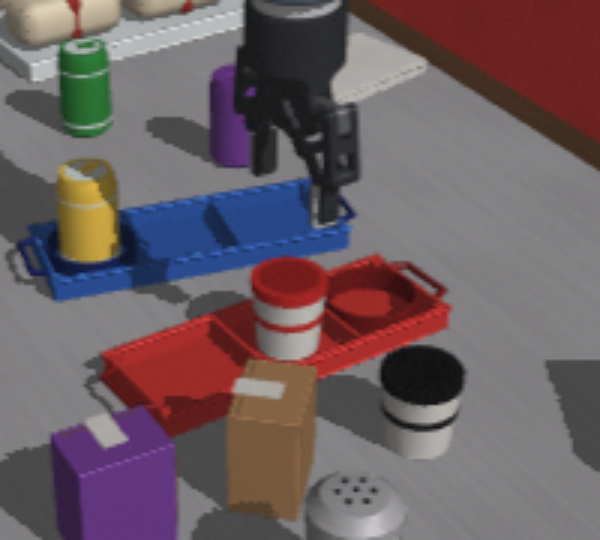

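```bash
python3 -m pendant '[[-0.1,-0.5,0,0,0,0,1],[-0.15,-0.9,0,0,0,0,1],[-0.15,-0.9,0,0,0,0,1],[-0.15,-0.9,0,0,0,0,1],[-0.15,-0.9,0,0,0,0,1],[-0.1,-0.7,0,0,0,0,1],[0,0,0,0,0,0,1],[0,0,0,0,0,0,1]]'; python3 st.py .5732 -.2398 .058
```

```text
clock: 14.43
eef_pos: [0.5709, -0.2379, 0.1422]
eef_rot: [-0.003, -3.14, -0.002]
contact_force: [0.2, -0.1, -0.2]
finger_gap: 0.999
t 14.43 p [ 0.5709 -0.2379  0.1422] F [ 0.2 -0.1 -0.2] gap 0.999 q [-0.4   0.46  1.74  0.    0.95 -1.97]
tool x yaw 179.9 tilt [-0.002  0.001 -1.   ]
units to go [-0.08 -0.07  2.8 ]
```

```bash
python3 - <<'E'
from h import *
f=load("pics/top0.npz");im=f["frame"][:,:,::-1]
cv2.imwrite("pics/c4.png",cv2.resize(im[150:190,350:400],None,fx=10,fy=10,interpolation=0))
E
```

```text
(no output)
```

View pics/c4.png

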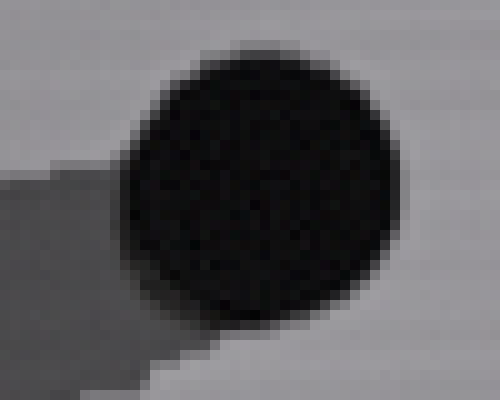

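```bash
python3 -m pendant '[[-0.09,-0.1,0.3,0,0,0,1],[0,0,0.6,0,0,0,1],[0,0,0.6,0,0,0,1],[0,0,0.6,0,0,0,1],[0,0,0.4,0,0,0,1],[0,0,0.22,0,0,0,1],[0,0,0,0,0,0,1],[0,0,0,0,0,0,1]]'; python3 st.py .5738 -.241 .058;  python3 - <<'E'
from h import *
f=robot.grab_frame("side");cv2.imwrite("pics/s10.png",cv2.resize(f["frame"][160:340,240:440,::-1],None,fx=3,fy=3))
E
```

```text
clock: 15.1
eef_pos: [0.5745, -0.2399, 0.0621]
eef_rot: [0.0, -3.141, -0.0]
contact_force: [-0.1, -1.0, -0.9]
finger_gap: 0.999
t 15.1 p [ 0.5745 -0.2399  0.0621] F [-0.1 -1.  -0.9] gap 0.999 q [-0.4   0.57  1.77 -0.    0.8  -1.97]
tool x yaw -180.0 tilt [-0.  0. -1.]
units to go [ 0.02 -0.04  0.14]
```

View pics/s10.png

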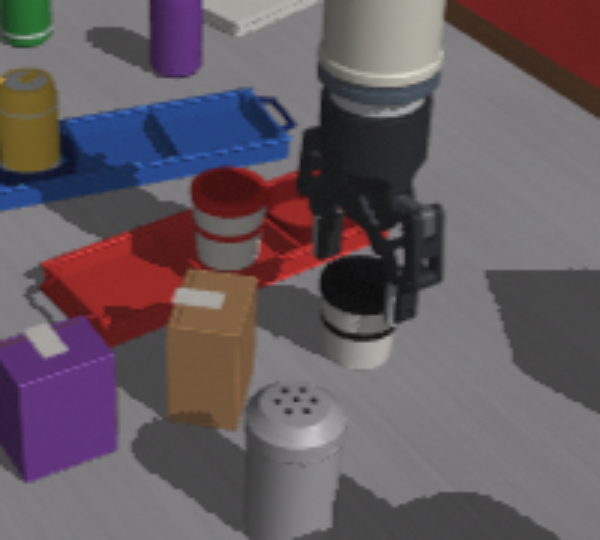

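```bash
python3 -m pendant '[[0.02,-0.03,0.12,0,0,0,1],[0,0,0,0,0,0,0.4],[0,0,0,0,0,0,0.4],[0,0,0,0,0,0,0.4],[0,0,0,0,0,0,0.4],[0,0,0,0,0,0,0.4],[0,0,0,0,0,0,0.4],[0,0,0,0,0,0,0.4]]' 40; python3 st.py; python3 -m pendant '[[0,0,-0.2,0,0,0,0.4],[0,0,-0.5,0,0,0,0.4],[0,0,-0.8,0,0,0,0.4],[0,0,-0.8,0,0,0,0.4],[0,0,-0.8,0,0,0,0.4],[0,0,-0.6,0,0,0,0.4],[0,0,-0.3,0,0,0,0.4],[0,0,0,0,0,0,0.4]]'; python3 st.py .5442 .0877 .17;  python3 - <<'E'
from h import *
f=robot.grab_frame("side");cv2.imwrite("pics/s11.png",cv2.resize(f["frame"][130:310,240:440,::-1],None,fx=3,fy=3))
E
```

```text
clock: 15.82
eef_pos: [0.5741, -0.2414, 0.0594]
eef_rot: [0.0, 3.141, -0.001]
contact_force: [-0.6, 1.0, 6.2]
finger_gap: 0.7
t 15.82 p [ 0.5741 -0.2414  0.0594] F [-0.6  1.   6.2] gap 0.7 q [-0.4   0.58  1.77  0.    0.8  -1.97]
tool x yaw 180.0 tilt [ 0.001 -0.    -1.   ]
clock: 16.48
eef_pos: [0.5749, -0.2417, 0.181]
eef_rot: [0.0, 3.138, -0.002]
contact_force: [0.0, -0.2, -1.1]
finger_gap: 0.694
t 16.48 p [ 0.5749 -0.2417  0.181 ] F [ 0.  -0.2 -1.1] gap 0.694 q [-0.4   0.42  1.7  -0.    1.02 -1.97]
tool x yaw 180.0 tilt [ 0.004 -0.002 -1.   ]
units to go [ 1.03 10.98  0.35]
```

View pics/s11.png

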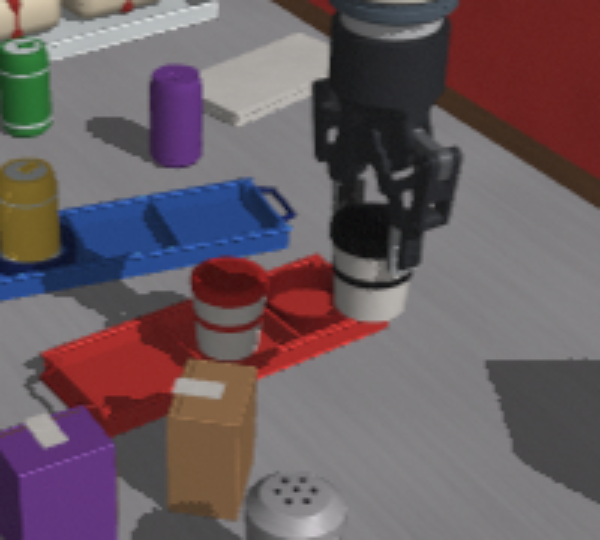

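```bash
python3 -m pendant '[[0.05,0.4,0,0,0,0,0.4],[0.07,0.7,0,0,0,0,0.4],[0.09,0.95,0,0,0,0,0.4],[0.09,0.95,0,0,0,0,0.4],[0.09,0.95,0,0,0,0,0.4],[0.09,0.95,0,0,0,0,0.4],[0.09,0.95,0,0,0,0,0.4],[0.09,0.95,0,0,0,0,0.4]]';python3 -m pendant '[[0.09,0.95,0,0,0,0,0.4],[0.09,0.9,0,0,0,0,0.4],[0.09,0.8,0,0,0,0,0.4],[0.05,0.6,0,0,0,0,0.4],[0.05,0.5,0,0,0,0,0.4],[0,0.3,0,0,0,0,0.4],[0,0,0,0,0,0,0.4],[0,0,0,0,0,0,0.4]]'; python3 st.py .5442 .0877 .0634
```

```text
clock: 17.2
eef_pos: [0.5523, -0.0351, 0.1768]
eef_rot: [-0.0, -3.138, -0.001]
contact_force: [0.7, -0.3, -0.5]
finger_gap: 0.692
clock: 17.87
eef_pos: [0.5423, 0.0845, 0.1777]
eef_rot: [0.001, -3.14, 0.001]
contact_force: [-0.3, -0.0, 0.0]
finger_gap: 0.697
t 17.87 p [0.5423 0.0845 0.1777] F [-0.3 -0.   0. ] gap 0.697 q [ 0.15  0.32  1.86 -0.    0.96 -1.42]
tool x yaw -179.9 tilt [-0.002 -0.    -1.   ]
units to go [-0.07  0.11  3.81]
```

```bash
python3 -m pendant '[[-0.06,0.11,0.2,0,0,0,0.4],[0,0,0.7,0,0,0,0.4],[0,0,0.8,0,0,0,0.4],[0,0,0.7,0,0,0,0.4],[0,0,0.6,0,0,0,0.4],[0,0,0.45,0,0,0,0.4],[0,0,0,0,0,0,0.4],[0,0,0,0,0,0,0.4]]'; python3 st.py .5442 .0877 .0634;  python3 - <<'E'
from h import *
f=robot.grab_frame("side");cv2.imwrite("pics/s12.png",cv2.resize(f["frame"][110:290,200:400,::-1],None,fx=3,fy=3))
E
```

```text
clock: 18.53
eef_pos: [0.5443, 0.0869, 0.0742]
eef_rot: [-0.002, -3.14, 0.001]
contact_force: [0.5, 0.4, -1.1]
finger_gap: 0.696
t 18.53 p [0.5443 0.0869 0.0742] F [ 0.5  0.4 -1.1] gap 0.696 q [ 0.16  0.47  1.92 -0.    0.75 -1.41]
tool x yaw 179.9 tilt [-0.002 -0.    -1.   ]
units to go [0.   0.03 0.36]
```

View pics/s12.png

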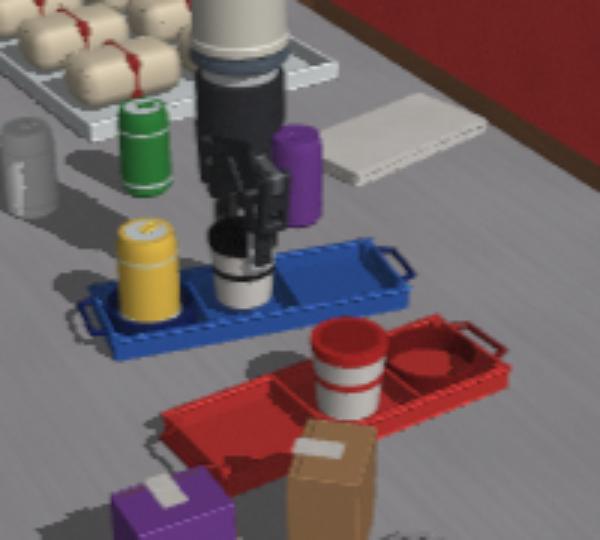

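```bash
python3 -m pendant '[[0,0.02,0.15,0,0,0,0.4],[0,0,0.1,0,0,0,0.4],[0,0,0.05,0,0,0,0.4],[0,0,0,0,0,0,0.4],[0,0,0,0,0,0,0.4]]'; python3 st.py .5442 .0877 .0634
```

```text
clock: 19.0
eef_pos: [0.5449, 0.0882, 0.0663]
eef_rot: [0.0, 3.141, 0.0]
contact_force: [-0.8, -0.8, -0.9]
finger_gap: 0.692
t 19.0 p [0.5449 0.0882 0.0663] F [-0.8 -0.8 -0.9] gap 0.692 q [ 0.16  0.48  1.92  0.    0.73 -1.41]
tool x yaw 180.0 tilt [ 0.  0. -1.]
units to go [ 0.02 -0.02  0.1 ]
```

```bash
python3 -m pendant '[[0,0,0.09,0,0,0,0.4],[0,0,0,0,0,0,0.4],[0,0,0,0,0,0,0.8],[0,0,0,0,0,0,1],[0,0,0,0,0,0,1],[0,0,0,0,0,0,1],[0,0,0,0,0,0,1]]'; python3 -m pendant '[[0,0,-0.3,0,0,0,1],[0,0,-0.7,0,0,0,1],[0,0,-0.8,0,0,0,1],[0,0,-0.8,0,0,0,1],[0,0,-0.5,0,0,0,1],[0,0,0,0,0,0,1]]';python3 st.py .5648 .3525 .14
```

```text
clock: 19.58
eef_pos: [0.5448, 0.0882, 0.0634]
eef_rot: [-0.0, -3.142, -0.0]
contact_force: [-0.4, -0.4, -0.3]
finger_gap: 0.999
clock: 20.08
eef_pos: [0.5469, 0.0885, 0.1604]
eef_rot: [0.0, 3.136, 0.001]
contact_force: [0.1, -0.2, -0.2]
finger_gap: 1.001
t 20.08 p [0.5469 0.0885 0.1604] F [ 0.1 -0.2 -0.2] gap 1.001 q [ 0.16  0.35  1.87 -0.    0.92 -1.41]
tool x yaw 180.0 tilt [ 0.006  0.001 -1.   ]
units to go [-0.59  8.8   0.69]
```

```bash
python3 -m pendant '[[-0.05,0.6,0,0,0,0,1],[-0.06,0.95,0,0,0,0,1],[-0.06,0.95,0,0,0,0,1],[-0.06,0.95,0,0,0,0,1],[-0.06,0.95,0,0,0,0,1],[-0.06,0.95,0,0,0,0,1],[-0.06,0.95,0,0,0,0,1],[-0.06,0.95,0,0,0,0,1]]';python3 -m pendant '[[-0.06,0.7,0,0,0,0,1],[-0.06,0.5,0,0,0,0,1],[0,0.35,0.2,0,0,0,1],[0,0,0.2,0,0,0,1],[0,0,0,0,0,0,1],[0,0,0,0,0,0,1]]';python3 st.py .5648 .3525 .065;  python3 - <<'E'
from h import *
f=robot.grab_frame("side");cv2.imwrite("pics/s13.png",cv2.resize(f["frame"][50:290,160:400,::-1],None,fx=2.5,fy=2.5))
E
```

```text
clock: 20.75
eef_pos: [0.5585, 0.307, 0.156]
eef_rot: [-0.0, -3.141, 0.001]
contact_force: [0.1, 0.2, 0.5]
finger_gap: 1.002
clock: 21.25
eef_pos: [0.5619, 0.3507, 0.1433]
eef_rot: [-0.001, -3.14, 0.003]
contact_force: [-0.7, 0.1, -0.1]
finger_gap: 0.997
t 21.25 p [0.5619 0.3507 0.1433] F [-0.7  0.1 -0.1] gap 0.997 q [ 0.56  0.52  1.63 -0.    0.99 -1.01]
tool x yaw 180.0 tilt [-0.002 -0.002 -1.   ]
units to go [-0.1   0.06  2.61]
```

View pics/s13.png

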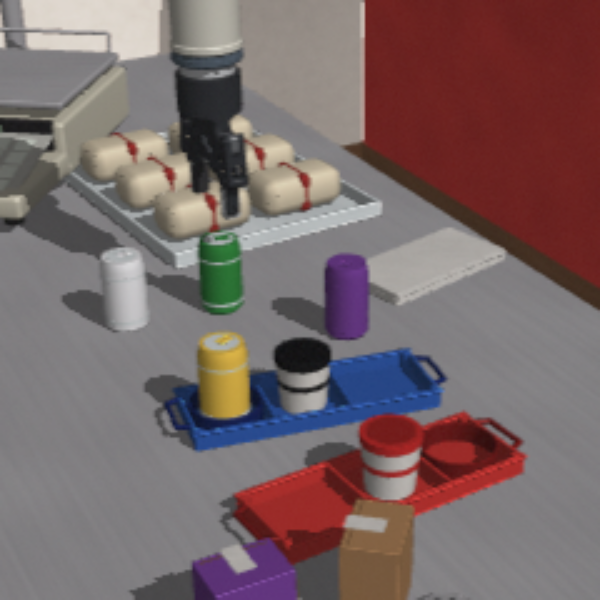

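```bash
python3 -m pendant '[[-0.09,0.06,0.2,0,0,0,1],[0,0,0.6,0,0,0,1],[0,0,0.6,0,0,0,1],[0,0,0.5,0,0,0,1],[0,0,0.4,0,0,0,1],[0,0,0.2,0,0,0,1],[0,0,0,0,0,0,1],[0,0,0,0,0,0,1]]';python3 st.py .5645 .3525 .065;  python3 - <<'E'
from h import *
f=robot.grab_frame("side");cv2.imwrite("pics/s14.png",cv2.resize(f["frame"][50:230,160:360,::-1],None,fx=3,fy=3))
E
```

```text
clock: 21.97
eef_pos: [0.5655, 0.3539, 0.0695]
eef_rot: [0.001, 3.142, -0.0]
contact_force: [0.7, -0.2, 0.5]
finger_gap: 1.0
t 21.97 p [0.5655 0.3539 0.0695] F [ 0.7 -0.2  0.5] gap 1.0 q [ 0.56  0.62  1.66 -0.    0.87 -1.01]
tool x yaw 180.0 tilt [ 0. -0. -1.]
units to go [ 0.03 -0.05  0.15]
```

View pics/s14.png

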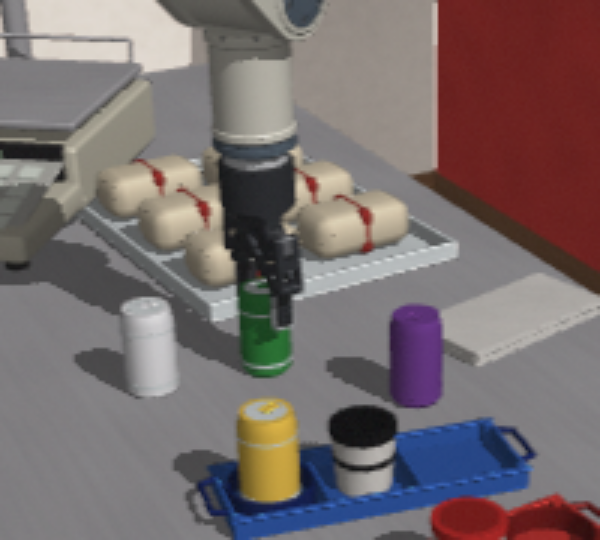

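```bash
python3 -m pendant '[[0.03,-0.05,0.13,0,0,0,1],[0,0,0,0,0,0,0.3],[0,0,0,0,0,0,0.3],[0,0,0,0,0,0,0.3],[0,0,0,0,0,0,0.3],[0,0,0,0,0,0,0.3],[0,0,0,0,0,0,0.3],[0,0,0,0,0,0,0.3]]' 40; python3 st.py; python3 -m pendant '[[0,0,-0.2,0,0,0,0.3],[0,0,-0.5,0,0,0,0.3],[0,0,-0.8,0,0,0,0.3],[0,0,-0.9,0,0,0,0.3],[0,0,-0.9,0,0,0,0.3],[0,0,-0.8,0,0,0,0.3],[0,0,-0.4,0,0,0,0.3],[0,0,0,0,0,0,0.3]]'; python3 st.py .6323 -.0864 .19;  python3 - <<'E'
from h import *
f=robot.grab_frame("side");cv2.imwrite("pics/s15.png",cv2.resize(f["frame"][50:230,160:360,::-1],None,fx=3,fy=3))
E
```

```text
clock: 22.68
eef_pos: [0.5647, 0.3527, 0.066]
eef_rot: [0.0, 3.141, 0.001]
contact_force: [0.4, -1.4, 5.7]
finger_gap: 0.607
t 22.68 p [0.5647 0.3527 0.066 ] F [ 0.4 -1.4  5.7] gap 0.607 q [ 0.56  0.62  1.66 -0.    0.86 -1.01]
tool x yaw 180.0 tilt [ 0.001  0.    -1.   ]
clock: 23.35
eef_pos: [0.5656, 0.3534, 0.2036]
eef_rot: [0.0, 3.138, 0.004]
contact_force: [0.5, 0.9, -0.9]
finger_gap: 0.606
t 23.35 p [0.5656 0.3534 0.2036] F [ 0.5  0.9 -0.9] gap 0.606 q [ 0.56  0.46  1.58  0.    1.1  -1.01]
tool x yaw 180.0 tilt [ 0.004  0.003 -1.   ]
units to go [ -2.23 -14.66   0.42]
```

View pics/s15.png

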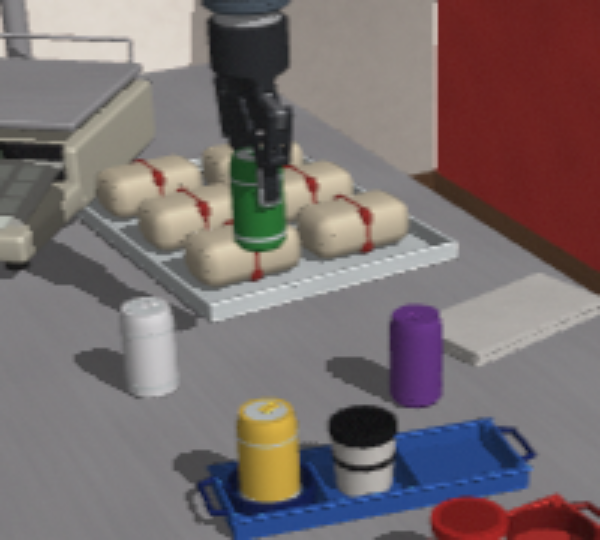

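```bash
python3 -m pendant '[[-0.06,-0.4,0,0,0,0,0.3],[-0.1,-0.7,0,0,0,0,0.3],[-0.14,-0.95,0,0,0,0,0.3],[-0.15,-0.98,0,0,0,0,0.3],[-0.15,-0.98,0,0,0,0,0.3],[-0.15,-0.98,0,0,0,0,0.3],[-0.15,-0.98,0,0,0,0,0.3],[-0.15,-0.98,0,0,0,0,0.3]]';python3 -m pendant '[[-0.15,-0.98,0,0,0,0,0.3],[-0.15,-0.98,0,0,0,0,0.3],[-0.15,-0.98,0,0,0,0,0.3],[-0.15,-0.98,0,0,0,0,0.3],[-0.15,-0.98,0,0,0,0,0.3],[-0.14,-0.9,0,0,0,0,0.3],[-0.1,-0.7,0,0,0,0,0.3],[-0.07,-0.5,0,0,0,0,0.3]]';python3 -m pendant '[[0,-0.2,0,0,0,0,0.3],[0,0,0,0,0,0,0.3],[0,0,0,0,0,0,0.3]]'; python3 st.py .6318 -.0864 .07
```

```text
clock: 24.07
eef_pos: [0.5945, 0.1415, 0.1981]
eef_rot: [-0.0, -3.138, 0.002]
contact_force: [0.4, -0.1, -2.1]
finger_gap: 0.606
clock: 24.73
eef_pos: [0.6262, -0.0686, 0.1982]
eef_rot: [-0.002, -3.138, 0.0]
contact_force: [0.3, 0.1, -1.9]
finger_gap: 0.603
clock: 24.98
eef_pos: [0.627, -0.0716, 0.1997]
eef_rot: [-0.001, -3.14, -0.001]
contact_force: [0.3, 0.4, -1.6]
finger_gap: 0.605
t 24.98 p [ 0.627  -0.0716  0.1997] F [ 0.3  0.4 -1.6] gap 0.605 q [-0.12  0.41  1.67  0.    1.07 -1.69]
tool x yaw 180.0 tilt [-0.001  0.001 -1.   ]
units to go [-0.17 -0.5   4.32]
```

```bash
python3 -m pendant '[[-0.08,-0.25,0.2,0,0,0,0.3],[-0.08,-0.25,0.6,0,0,0,0.3],[0,0,0.8,0,0,0,0.3],[0,0,0.8,0,0,0,0.3],[0,0,0.6,0,0,0,0.3],[0,0,0.4,0,0,0,0.3],[0,0,0,0,0,0,0.3],[0,0,0,0,0,0,0.3]]'; python3 st.py .632 -.0864 .07;  python3 - <<'E'
from h import *
f=robot.grab_frame("side");cv2.imwrite("pics/s16.png",cv2.resize(f["frame"][110:310,220:440,::-1],None,fx=3,fy=3))
f=robot.grab_frame("top");cv2.imwrite("pics/t16.png",cv2.resize(f["frame"][100:270,190:390,::-1],None,fx=3,fy=3))
E
```

```text
clock: 25.65
eef_pos: [0.6323, -0.0865, 0.0982]
eef_rot: [0.001, -3.141, -0.0]
contact_force: [0.8, 0.1, -1.1]
finger_gap: 0.608
t 25.65 p [ 0.6323 -0.0865  0.0982] F [ 0.8  0.1 -1.1] gap 0.608 q [-0.14  0.54  1.72  0.    0.88 -1.71]
tool x yaw -180.0 tilt [-0.001  0.    -1.   ]
units to go [0.01 0.   0.94]
```

View pics/s16.png

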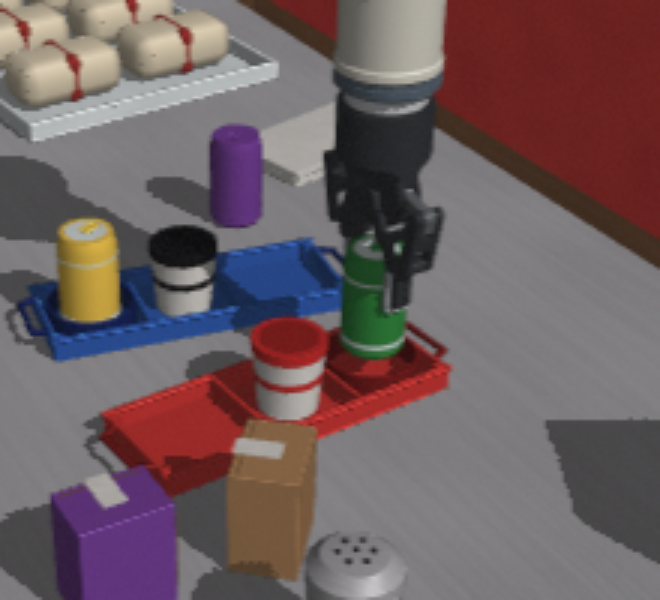

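View pics/t16.png

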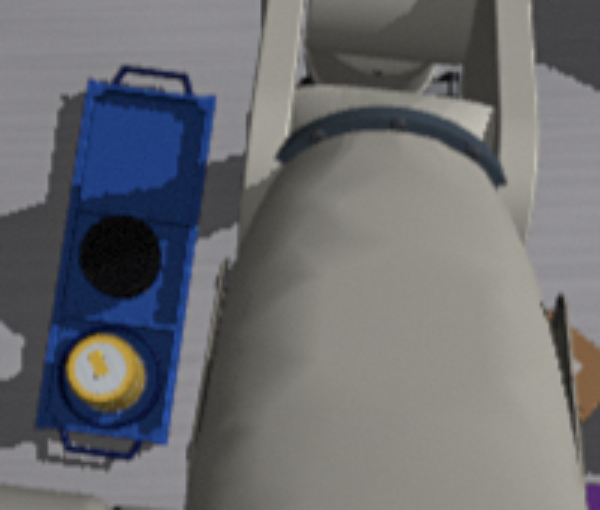

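The side view shows the green can just above the red collar (375,345). In the top view the yellow can and black cup sit in their places in the blue tray. Lowering.

```bash
python3 -m pendant '[[0,0,0.3,0,0,0,0.3],[0,0,0.25,0,0,0,0.3],[0,0,0.15,0,0,0,0.3],[0,0,0.1,0,0,0,0.3],[0,0,0.06,0,0,0,0.3],[0,0,0,0,0,0,0.3],[0,0,0,0,0,0,0.3]]'; python3 st.py .632 -.0864 .07
```

```text
clock: 26.33
eef_pos: [0.6324, -0.087, 0.0726]
eef_rot: [-0.0, -3.142, -0.0]
contact_force: [0.3, -0.2, -1.2]
finger_gap: 0.607
t 26.33 p [ 0.6324 -0.087   0.0726] F [ 0.3 -0.2 -1.2] gap 0.607 q [-0.14  0.58  1.73 -0.    0.84 -1.71]
tool x yaw 180.0 tilt [-0.  0. -1.]
units to go [0.01 0.02 0.09]
```

```bash
python3 -m pendant '[[0,0.01,0.08,0,0,0,0.3],[0,0,0,0,0,0,0.3],[0,0,0,0,0,0,0.7],[0,0,0,0,0,0,1],[0,0,0,0,0,0,1],[0,0,0,0,0,0,1],[0,0,0,0,0,0,1]]'; python3 -m pendant '[[0,0,-0.3,0,0,0,1],[0,0,-0.7,0,0,0,1],[0,0,-0.8,0,0,0,1],[0,0,-0.9,0,0,0,1],[0,0,-0.9,0,0,0,1],[0,0,-0.5,0,0,0,1],[0,0,0,0,0,0,1],[0,0,0,0,0,0,1]]';python3 st.py .4535 -.2365 .19;  python3 - <<'E'
from h import *
f=robot.grab_frame("side");cv2.imwrite("pics/s17.png",cv2.resize(f["frame"][110:310,220:440,::-1],None,fx=3,fy=3))
E
```

```text
clock: 26.92
eef_pos: [0.6325, -0.0867, 0.0704]
eef_rot: [0.0, 3.141, -0.0]
contact_force: [0.2, 0.7, 0.3]
finger_gap: 0.998
clock: 27.58
eef_pos: [0.6329, -0.0868, 0.1947]
eef_rot: [0.0, 3.139, -0.001]
contact_force: [-0.9, 0.4, -1.0]
finger_gap: 0.996
t 27.58 p [ 0.6329 -0.0868  0.1947] F [-0.9  0.4 -1. ] gap 0.996 q [-0.14  0.43  1.65 -0.    1.06 -1.71]
tool x yaw 180.0 tilt [ 0.002 -0.    -1.   ]
units to go [ 5.98 -4.99  0.15]
```

View pics/s17.png

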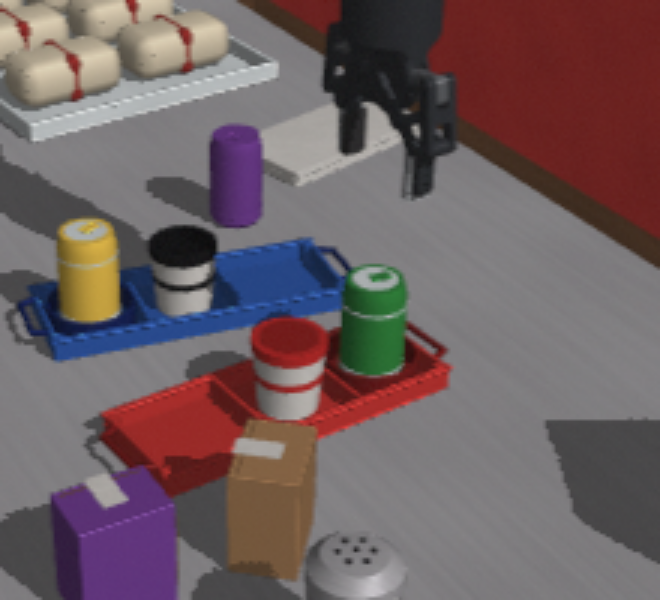

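```bash
python3 -m pendant '[[0.5,-0.4,0,0,0,0,1],[0.85,-0.7,0,0,0,0,1],[0.9,-0.75,0,0,0,0,1],[0.9,-0.75,0,0,0,0,1],[0.9,-0.75,0,0,0,0,1],[0.9,-0.75,0,0,0,0,1],[0.7,-0.6,0,0,0,0,1],[0.3,-0.3,0,0,0,0,1]]';python3 -m pendant '[[0,0,0,0,0,1,1],[0,0,0,0,0,1,1],[0,0,0,0,0,1,1],[0,0,0,0,0,1,1],[0,0,0,0,0,1,1],[0,0,0,0,0,1,1],[0,0,0,0,0,1,1],[0,0,0,0,0,1,1]]';python3 -m pendant '[[0,0,0,0,0,1,1],[0,0,0,0,0,1,1],[0,0,0,0,0,1,1],[0,0,0,0,0,1,1],[0,0,0,0,0,1,1],[0,0,0,0,0,1,1],[0,0,0,0,0,1,1],[0,0,0,0,0,1,1]]';python3 -m pendant '[[0,0,0,0,0,1,1],[0,0,0,0,0,1,1],[0,0,0,0,0,1,1],[0,0,0,0,0,0.1,1],[0,0,0,0,0,0,0.9],[0,0,0,0,0,0,0.9]]'; python3 st.py .4535 -.2365 .13
```

```text
clock: 28.3
eef_pos: [0.4503, -0.2376, 0.1919]
eef_rot: [-0.002, -3.138, -0.002]
contact_force: [-0.6, -0.1, -0.4]
finger_gap: 0.998
clock: 28.97
eef_pos: [0.4538, -0.2361, 0.1923]
eef_rot: [-1.458, -2.781, -0.0]
contact_force: [0.1, 0.3, -0.6]
finger_gap: 1.0
clock: 29.63
eef_pos: [0.4538, -0.2361, 0.1923]
eef_rot: [-2.578, -1.793, 0.001]
contact_force: [0.0, 0.1, 0.0]
finger_gap: 1.001
clock: 30.13
eef_pos: [0.4538, -0.2364, 0.1928]
eef_rot: [-2.859, -1.3, 0.001]
contact_force: [0.0, -0.5, 0.2]
finger_gap: 0.902
t 30.13 p [ 0.4538 -0.2364  0.1928] F [ 0.  -0.5  0.2] gap 0.902 q [-0.48  0.25  1.93  0.    0.97  0.23]
tool x yaw 48.9 tilt [-0.001  0.    -1.   ]
units to go [-0.01 -0.    2.09]
```

```bash
python3 -m pendant '[[0,0,0.4,0,0,0,0.9],[0,0,0.8,0,0,0,0.9],[0,0,0.8,0,0,0,0.9],[0,0,0.5,0,0,0,0.9],[0,0,0,0,0,0,0.9],[0,0,0,0,0,0,0.9]]'; python3 st.py .4535 -.2365 .055;  python3 - <<'E'
from h import *
f=robot.grab_frame("side");cv2.imwrite("pics/s18.png",cv2.resize(f["frame"][160:360,200:420,::-1],None,fx=3,fy=3))
E
```

```text
clock: 30.63
eef_pos: [0.4534, -0.2364, 0.1178]
eef_rot: [-2.86, -1.297, 0.002]
contact_force: [0.2, -0.7, 0.4]
finger_gap: 0.897
t 30.63 p [ 0.4534 -0.2364  0.1178] F [ 0.2 -0.7  0.4] gap 0.897 q [-0.48  0.35  1.98  0.    0.81  0.24]
tool x yaw 48.8 tilt [-0.002  0.001 -1.   ]
units to go [-0.    0.01  2.09]
```

View pics/s18.png

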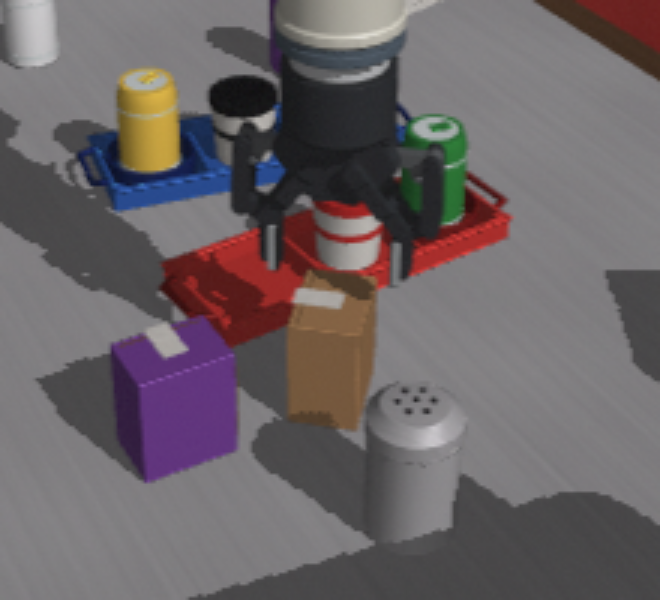

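```bash
python3 -m pendant '[[0,0,0.4,0,0,0,0.9],[0,0,0.6,0,0,0,0.9],[0,0,0.6,0,0,0,0.9],[0,0,0.35,0,0,0,0.9],[0,0,0.1,0,0,0,0.9],[0,0,0,0,0,0,0.9],[0,0,0,0,0,0,0.9]]'; python3 st.py .4535 -.2365 .055; python3 -m pendant '[[0,0,0,0,0,0,0.3],[0,0,0,0,0,0,0.3],[0,0,0,0,0,0,0.3],[0,0,0,0,0,0,0.3],[0,0,0,0,0,0,0.3],[0,0,0,0,0,0,0.3],[0,0,0,0,0,0,0.3]]' 40; python3 st.py
```

```text
clock: 31.27
eef_pos: [0.4544, -0.237, 0.0576]
eef_rot: [2.862, 1.295, 0.001]
contact_force: [-0.1, 0.3, -0.0]
finger_gap: 0.899
t 31.27 p [ 0.4544 -0.237   0.0576] F [-0.1  0.3 -0. ] gap 0.899 q [-0.48  0.46  2.01 -0.    0.67  0.24]
tool x yaw 48.7 tilt [ 0.001 -0.001 -1.   ]
units to go [-0.01 -0.03  0.09]
clock: 31.85
eef_pos: [0.4543, -0.2369, 0.0577]
eef_rot: [2.862, 1.294, 0.001]
contact_force: [-1.4, 1.3, 6.1]
finger_gap: 0.583
t 31.85 p [ 0.4543 -0.2369  0.0577] F [-1.4  1.3  6.1] gap 0.583 q [-0.48  0.45  2.01  0.    0.67  0.24]
tool x yaw 48.7 tilt [ 0.001 -0.001 -1.   ]
```

```bash
python3 -m pendant '[[0,0,-0.2,0,0,0,0.3],[0,0,-0.5,0,0,0,0.3],[0,0,-0.8,0,0,0,0.3],[0,0,-0.9,0,0,0,0.3],[0,0,-0.9,0,0,0,0.3],[0,0,-0.5,0,0,0,0.3],[0,0,0,0,0,0,0.3]]'; python3 -m pendant '[[0,0,0,0,0,0.5,0.3],[0,0,0,0,0,0.9,0.3],[0,0,0,0,0,1,0.3],[0,0,0,0,0,1,0.3],[0,0,0,0,0,1,0.3],[0,0,0,0,0,1,0.3],[0,0,0,0,0,0.6,0.3],[0,0,0,0,0,0.4,0.3]]'; python3 st.py .4565 -.101 .14;  python3 - <<'E'
from h import *
f=robot.grab_frame("side");cv2.imwrite("pics/s19.png",cv2.resize(f["frame"][120:320,200:420,::-1],None,fx=3,fy=3))
E
```

```text
clock: 32.43
eef_pos: [0.4556, -0.2376, 0.1746]
eef_rot: [2.858, 1.292, 0.006]
contact_force: [0.7, -0.5, -1.4]
finger_gap: 0.579
clock: 33.1
eef_pos: [0.4532, -0.2364, 0.1699]
eef_rot: [-3.139, -0.121, 0.002]
contact_force: [-0.8, -0.1, -1.4]
finger_gap: 0.582
t 33.1 p [ 0.4532 -0.2364  0.1699] F [-0.8 -0.1 -1.4] gap 0.582 q [-0.48  0.28  1.95 -0.    0.92  1.01]
tool x yaw 4.4 tilt [-0.001  0.001 -1.   ]
units to go [ 0.46 -4.49  1.  ]
```

View pics/s19.png

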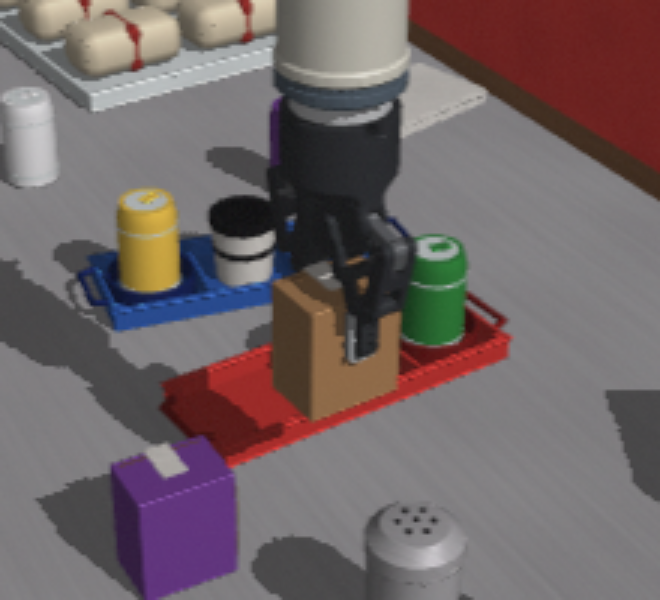

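```bash
python3 -m pendant '[[0.05,-0.4,0,0,0,0,0.3],[0.07,-0.7,0,0,0,0,0.3],[0.08,-0.8,0,0,0,0,0.3],[0.08,-0.8,0,0,0,0,0.3],[0.08,-0.8,0,0,0,0,0.3],[0.05,-0.6,0,0,0,0,0.3],[0.05,-0.4,0,0,0,0,0.3],[0,0,0,0,0,0,0.3]]'; python3 -m pendant '[[0,0,0.2,0,0,0,0.3],[0,0,0.4,0,0,0,0.3],[0,0,0.4,0,0,0,0.3],[0,0,0.2,0,0,0,0.3],[0,0,0,0,0,0,0.3],[0,0,0,0,0,0,0.3]]'; python3 st.py .4565 -.101 .062;  python3 - <<'E'
from h import *
f=robot.grab_frame("side");cv2.imwrite("pics/s20.png",cv2.resize(f["frame"][120:320,200:420,::-1],None,fx=3,fy=3))
E
```

```text
clock: 33.82
eef_pos: [0.4558, -0.0985, 0.1703]
eef_rot: [-3.138, -0.133, 0.002]
contact_force: [0.2, -0.0, -1.3]
finger_gap: 0.576
clock: 34.32
eef_pos: [0.4563, -0.1013, 0.1344]
eef_rot: [-3.139, -0.127, 0.002]
contact_force: [-0.6, -0.6, -1.4]
finger_gap: 0.582
t 34.32 p [ 0.4563 -0.1013  0.1344] F [-0.6 -0.6 -1.4] gap 0.582 q [-0.22  0.27  2.06 -0.    0.81  1.27]
tool x yaw 4.7 tilt [-0.001  0.    -1.   ]
units to go [ 0.01 -0.01  2.41]
```

View pics/s20.png

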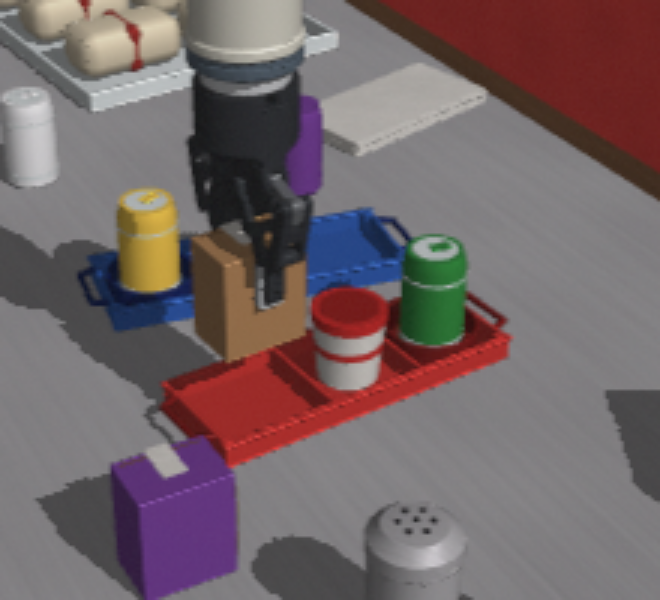

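```bash
python3 -m pendant '[[0,0,0.3,0,0,0,0.3],[0,0,0.6,0,0,0,0.3],[0,0,0.6,0,0,0,0.3],[0,0,0.4,0,0,0,0.3],[0,0,0.2,0,0,0,0.3],[0,0,0,0,0,0,0.3],[0,0,0,0,0,0,0.3]]'; python3 st.py .4565 -.101 .0617;  python3 - <<'E'
from h import *
f=robot.grab_frame("side");cv2.imwrite("pics/s21.png",cv2.resize(f["frame"][120:320,200:420,::-1],None,fx=3,fy=3))
E
```

```text
clock: 34.95
eef_pos: [0.4568, -0.1011, 0.0719]
eef_rot: [-3.139, -0.128, 0.0]
contact_force: [0.4, 0.8, -2.0]
finger_gap: 0.578
t 34.95 p [ 0.4568 -0.1011  0.0719] F [ 0.4  0.8 -2. ] gap 0.578 q [-0.22  0.38  2.1   0.    0.66  1.27]
tool x yaw 4.7 tilt [-0.  0. -1.]
units to go [-0.01 -0.    0.34]
```

View pics/s21.png

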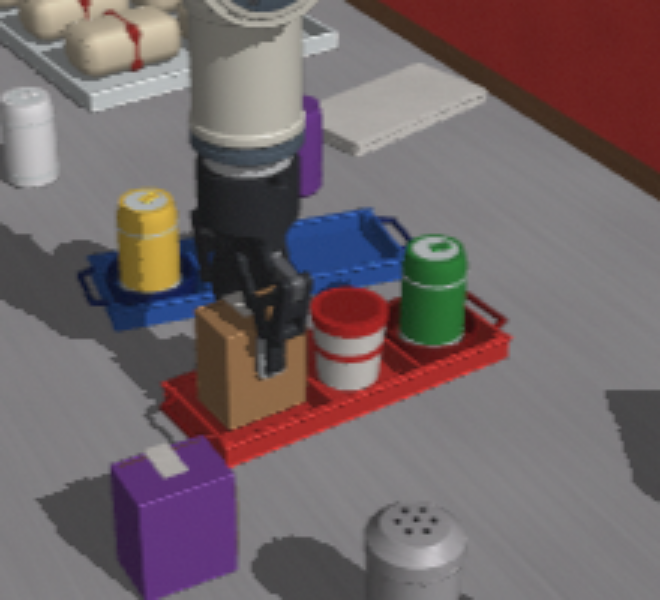

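```bash
python3 -m pendant '[[0,0,0.15,0,0,0,0.3],[0,0,0.1,0,0,0,0.3],[0,0,0.04,0,0,0,0.3],[0,0,0,0,0,0,0.3],[0,0,0,0,0,0,0.3]]'; python3 st.py .4565 -.101 .0617
```

```text
clock: 35.42
eef_pos: [0.4566, -0.101, 0.0631]
eef_rot: [3.139, 0.128, 0.0]
contact_force: [-0.0, -0.0, -1.7]
finger_gap: 0.583
t 35.42 p [ 0.4566 -0.101   0.0631] F [-0.  -0.  -1.7] gap 0.583 q [-0.22  0.4   2.11  0.    0.64  1.27]
tool x yaw 4.7 tilt [ 0. -0. -1.]
units to go [-0.   -0.    0.05]
```

Release, rise, and move well out of the top camera's view (back toward the left and right edge) for a final check.

```bash
python3 -m pendant '[[0,0,0.045,0,0,0,0.3],[0,0,0,0,0,0,0.3],[0,0,0,0,0,0,0.7],[0,0,0,0,0,0,1],[0,0,0,0,0,0,1],[0,0,0,0,0,0,1],[0,0,0,0,0,0,1]]'; python3 -m pendant '[[0,0,-0.3,0,0,0,1],[0,0,-0.7,0,0,0,1],[0,0,-0.9,0,0,0,1],[0,0,-0.9,0,0,0,1],[0,0,-0.9,0,0,0,1],[0,0,-0.9,0,0,0,1],[0,0,-0.9,0,0,0,1],[0,0,-0.5,0,0,0,1]]';python3 -m pendant '[[-0.2,0.6,0,0,0,0,1],[-0.3,0.95,0,0,0,0,1],[-0.3,0.95,0,0,0,0,1],[-0.3,0.95,0,0,0,0,1],[-0.3,0.95,0,0,0,0,1],[-0.3,0.95,0,0,0,0,1],[-0.3,0.95,0,0,0,0,1],[-0.3,0.95,0,0,0,0,1]]';python3 -m pendant '[[-0.3,0.95,0,0,0,0,1],[-0.3,0.95,0,0,0,0,1],[-0.3,0.95,0,0,0,0,1],[-0.2,0.6,0,0,0,0,1],[0,0,0,0,0,0,1],[0,0,0,0,0,0,1]]'; python3 st.py; python3 - <<'E'
from h import *
for n in("top","side"):
    f=robot.grab_frame(n);np.savez(f"pics/{n}F.npz",**f);cv2.imwrite(f"pics/{n}F.png",f["frame"][:,:,::-1])
f=load("pics/topF.npz");cv2.imwrite("pics/topFc.png",cv2.resize(f["frame"][110:270,190:350,::-1],None,fx=3.7,fy=3.7,interpolation=0))
E
```

```text
clock: 36.0
eef_pos: [0.4566, -0.101, 0.0618]
eef_rot: [3.139, 0.128, 0.0]
contact_force: [-0.7, -0.0, -0.7]
finger_gap: 0.995
clock: 36.67
eef_pos: [0.4574, -0.1012, 0.2454]
eef_rot: [3.138, 0.128, 0.006]
contact_force: [0.9, -0.1, 0.6]
finger_gap: 0.999
clock: 37.33
eef_pos: [0.4048, -0.3247, 0.2425]
eef_rot: [3.139, 0.128, 0.001]
contact_force: [1.1, 0.1, 0.4]
finger_gap: 0.999
clock: 37.83
eef_pos: [0.3805, -0.4297, 0.242]
eef_rot: [-3.139, -0.125, 0.0]
contact_force: [-0.3, 0.4, 1.0]
finger_gap: 1.001
t 37.83 p [ 0.3805 -0.4297  0.242 ] F [-0.3  0.4  1. ] gap 1.001 q [-0.85  0.28  1.75  0.    1.11  0.64]
tool x yaw 4.6 tilt [-0.  0. -1.]
```

View pics/topF.png

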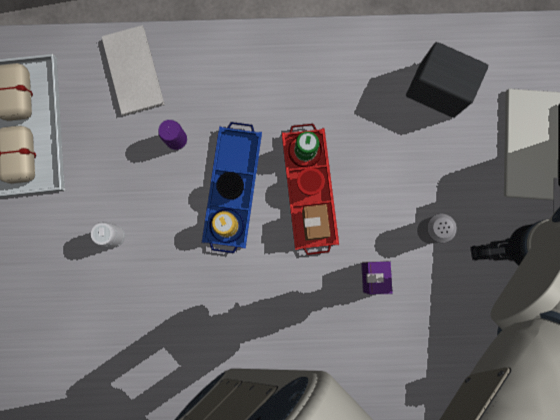

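View pics/topFc.png

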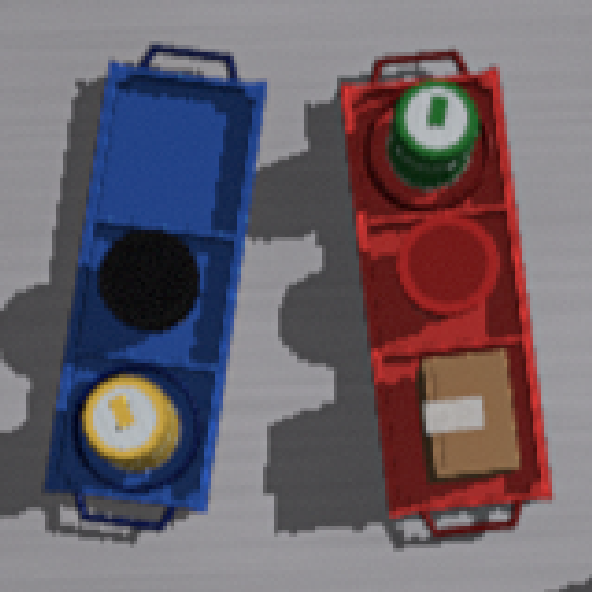

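View pics/sideF.png

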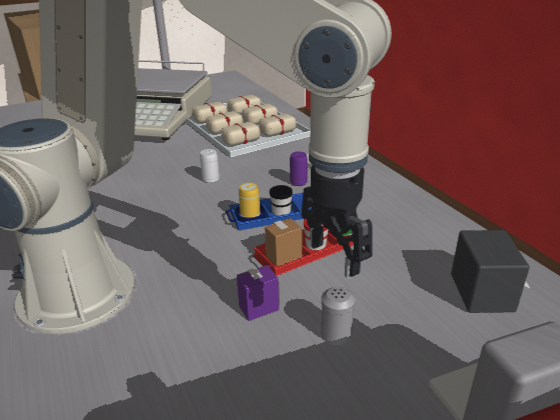

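```bash
python3 - <<'E'
from h import *
f=load("pics/topF.npz")
P=lambda q,z:onz(f,q[0]/3.7+189.6,q[1]/3.7+109.6,z)[:2]
for n,cs,objs in (("red",[(342,85),(498,70),(550,495),(388,512)],dict(can=((435,117),.096,.091),cup=((448,264),.069,.006),carton=((470,413),.089,-.085))),
 ("blue",[(47,490),(207,508),(265,83),(112,63)],dict(can=((126,416),.096,.091),cup=((150,279),.069,.006)))):
    c=np.array([P(q,.022) for q in cs]); o=c.mean(0); ax=(c[0]+c[1]-c[2]-c[3])/2; L=np.linalg.norm(ax); ax/=L; ay=np.array([-ax[1],ax[0]])
    print(n,o.round(4),"L",L.round(4),"W",np.linalg.norm(c[0]-c[1]).round(4),"yaw",np.degrees(np.arctan2(ax[1],ax[0])).round(1))
    for k,(q,z,x0) in objs.items():
        d=P(q,z)-o; print("  ",k,"err mm x",round((d@ax-x0)*1000,1),"y",round(d@ay*1000,1))
E
```

```text
red [ 0.5422 -0.0939] L 0.2713 W 0.0996 yaw 4.4
   can err mm x 0.7 y 0.1
   cup err mm x 1.2 y 0.0
   carton err mm x -0.2 y -1.0
blue [0.5501 0.0852] L 0.2723 W 0.0996 yaw 170.8
   can err mm x -0.3 y 0.0
   cup err mm x -1.1 y -0.4
```

All five are within 2 mm of their place centres, and the tray sizes came out as given (272 by 98 mm). The white can (107,234) and shaker (441,228) are at their starting pixels. Handing in.

```bash
python3 -c "
from rig import robot
print(robot.finish_job())"
```

```text
the job is handed in; nothing more can be done
None
```

I packed both trays and handed the job in after about 38 s of the 128 s allowed. `finish_job` reports no verdict, so the results below are from my own last checks.

- **Red tray:** the green can is in the drink well, the red-lidded cup in the middle pocket and the brown carton in the end pocket.
- **Blue tray:** the yellow can is in the drink well and the black-lidded cup in the middle pocket.
- **Placement:** in the final top view all five sit within about 1.5 mm of their place centres. The tray outlines in that view measured 271–272 by 100 mm, against 272 by 98 mm given.
- **Set-down:** each thing was lowered to within about 1 mm of the tray floor before I opened the gripper, and each appears upright. In the final side view the gripper partly hides the green can and red cup. Both looked upright in earlier clear side views.
- **Bystanders:** the white can and the shaker are at their starting pixels, and the purple look-alikes were not touched.
- **Robot:** the arm ended clear of everything with the gripper open.

No check failed or disagreed. The moves often stopped a few millimetres short of the command, so I corrected each one from the measured pose.

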